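Load the solvent bottle carrier over the spill tray

ROBOT

A 7-joint arm with a two-finger parallel gripper is mounted at the origin on a cart in front of the work surface, level with it; the furniture and walls round the work are solid. World frame = base frame: x ahead of the robot, y to its left, z up, the work surface at z = 0. Lengths are in m, angles in rad, forces in N, time in s.
With the tool pointing down it reaches from about 0.425 to 0.95 m from the base axis. Payload 4.7 kg.
Tool frame: the origin (TCP) lies midway between the tips of the shut fingers; the grasp point (between the pads) lies behind it (arm.pinch_z is the z of the grasp point in the tool frame, in m); z points along the fingers, y is the line along which they close (so a half turn about z gives the same grasp; the last joint's range is limited). The gripper opens to 85 mm and grips with 20 to 120 N. Pads are 22 mm wide; open, the fingers measure 114 mm over their backs; the gripper's body (76 mm by 85 mm) begins 54 mm behind the grasp point. The pads swing forward as they close: fully open they stand 13 mm farther back than shut.
Start: joints at [-1.154, 0.469, -0.049, 1.532, 0.024, 1.141, -0.082], TCP at [0.291, 0.609, 0.231] pointing down, gripper open.
Joint ranges: [-2.59, 2.59], [-0.33, 1.99], [-1.39, 1.29], [0.1, 2.45], [-1.04, 4.18], [0.21, 1.99], [-2.66, 2.66]. Speed limits (rad/s): [2.57, 2.57, 3.14, 3.14, 3.14, 3.14, 3.14].

INTERFACE

Orientations are given as a unit quaternion [w, x, y, z].
In Python, from station import arm, vision, ticket gives the robot as it stands. The module is installed in compiled form; this text tells all that it offers.
- The arm moves only by the tool move_arm, never from a script. Its argument "plan" is a list of rows, each a list of 7 numbers: the shift along the tool's x, y, z in m, then the turn, a rotation vector about the tool's x, y, z in units of 5 degrees (1.0 is 5 degrees), then the finger opening in m, from 0 to 0.0854. In form: [[dx, dy, dz, rx, ry, rz, hand], ...]. A call has 1 to 8 rows; each row shifts and turns the commanded pose from where the row before left it, along the tool's axes as they then stand; what a row does not reach is not made up. A row lasts 1/12 s, in which the tool goes at most 41.7 mm and 7.16 degrees, less where a joint would pass 70% of its speed; a pose out of reach is approached as far as the arm can. A call with a gripper value outside its range is refused whole. The fingers move at their own pace and stop on an object; "force" is the grip in N (left out, the last holds). Time passes only in rows, so rows that do not move let the fingers close. It gives the time, the measured TCP pose, the force, the opening and the grip force at its end, in the units of the state.
- arm.sense(): the state, without advancing time (a new reading comes with each control period).
- vision.capture(name): name is "scene" or "top"; returns the picture (400x640x3 uint8, red, green, blue); there is no depth.
- vision.camera_info(name): a dict with "camera_matrix" (3x3 intrinsics, pixels), "R" (3x3) and "t" (3): a world point X has camera coordinates R X + t. Camera axes: x right, y down, z forward; pixel columns grow to the right and rows downward; lengths in m; the calibration is good to about 2 mm. A picture is of the moment at which its call begins. camera_info takes no time and is no camera call.
- ticket.sign_off(): hands the job in; it is judged then, once.
The state is a dict: "t": time; "joint_pos": joint angles; "qd": joint speeds; "tau": joint torques, N m; "tcp_pos": TCP position; "ee_rot": TCP orientation; "contact_force": force on the tool from outside, world axes, zero at the start; "ft_torque": the same for the moment, N m; "grip_width": finger opening in m; "grasp_force": force on a finger pad.
Only numpy, scipy, OpenCV 4.12 (cv2) and the standard library are available. Lean on these libraries where they do the work, as an engineer would, in place of code of your own. Each camera call takes 0.05 s, during which the arm holds its last target. There are 200 camera calls.

TASK

The small white-capped solvent bottles are going back to the store. Lift the empty bottle carrier off its wire stand by its swing handle, keeping it level, and set it down fully inside the spill tray; then fold the handle well over to one side, stand every small white-capped bottle upright in a pocket of its own, and swing the handle back upright so that the carrier is ready to be carried. Leave the other things on the bench where they stand.

Things in the scene. Friction and masses are not known exactly. Their poses are not given: they have to be found in the camera images.
- carrier: Grey plastic bottle carrier, 196 x 132 x 75 mm (x, y, z), 0.7 kg, loose, at the start on the stand (4 mm play). Open top, 4 mm walls 75 mm high, 6 square pockets 60 mm wide: 3 along x (centres at -64, 0, +64 mm) by 2 across y (centres at -32, +32 mm); pocket floors 4 mm above the underside. Origin: centre of the underside; x along its length, z up.
- bail (a joint): Angle of the carrier's wire swing handle, rad: 0 = upright, grows as the grip swings to the carrier's +y side, negative to -y; stops at -1.57 and 1.57 (level). It turns about a line along the carrier's x through its middle, 70 mm above the underside; legs at x = -104 and +104 mm; grip 125 mm from the axis. Pivot friction, 0.12 N m (1 N at the grip), holds it at any angle.
- bail_grip (a point): Middle of the handle's grip: a black round sleeve 16 mm thick and 100 mm long, parallel to the carrier's x. With the handle upright it is 195 mm above the carrier's underside.
- stand: Fixed steel wire stand, about 216 x 163 mm (own x, y), platform 62 mm above the bench, upturned wire stops 15 mm higher round the platform keep the carrier from sliding. Origin: centre of its foot on the bench. The carrier stands on it with its own x along the stand's x.
- spill_tray: Fixed shallow white spill tray, 232 x 182 mm (own x, y) outside, rim 14 mm high, inside 226 x 176 mm, floor 3 mm above the bench. Origin: centre of its underside; x along its length. The carrier fits in it lengthwise with 15 mm to spare at each end and 22 mm at each side.
- bottle_1: Small amber reagent bottle with a white screw cap, 50 mm across, 105 mm high, part used, so bottom-heavy (0.16 kg, centre of mass 27 mm up), loose, standing on the bench. Cap 24 mm across, 87 to 105 mm above the foot; the shoulder slopes in from 80 mm up. Origin: centre of its foot, z up to the cap. May be absent (3 to 5 of the five are there).
- bottle_2: As bottle_1; may be absent.
- bottle_3: As bottle_1; may be absent.
- bottle_4: As bottle_1; may be absent.
- bottle_5: As bottle_1; may be absent.
- coplin_jar: Glass staining jar with lid, 48 x 56 x 106 mm, standing on the bench: a bystander, leave it. Origin: centre of its foot.
- tip_box: Yellow pipette-tip box with a clear lid, 75 x 108 x 66 mm, standing on the bench: a bystander, leave it. Origin: centre of its foot.

How it is judged:
By the outcome, as a careful person would: the job done as asked, in the order asked, and still so for the second after the job is handed in, with the robot touching nothing.
Of bottle_1, bottle_2, bottle_3, bottle_4, bottle_5 only 3 to 5 are there at a start; the rules pass over those that are not, and their reading is None.
At some moment in a run one of bottle_1, bottle_2, bottle_3, bottle_4, bottle_5 may be knocked a few centimetres aside while the robot is not near it.
It also fails if it takes over 210 s, if anything falls off the work surface, if the arm or the gripper's body presses on something with over 40 N, if the wrist force passes 120 N, or if a joint passes its speed limit or range.

## Working session

There is one attempt and no reset: what is moved stays moved. The work goes in short steps, Python scripts to look and compute and a tool call to move; the robot and the scene stay as the last step left them, time stands still between calls to the robot, and variables do not carry over. Pictures are saved under pics/ and viewed, at most 14 in all, crops included, and the job is handed in when it is done.

Besides the shell and the picture viewer there is one more tool, called by a JSON object that holds its "api" and its "payload". move_arm: Moves the arm, as the interface text tells. Its arguments: {"type":"object","properties":{"plan":{"type":"array"},"force":{"type":"number"}},"required":["plan"]}

```bash
mkdir -p pics
python3 - <<'E'
from station import arm, vision
import cv2
for n in("scene","top"):
    im=vision.capture(n); cv2.imwrite(f"pics/{n}0.png",im[:,:,::-1])
    c=vision.camera_info(n); print(n,c)
print(arm.sense(),arm.pinch_z)
E
```

```text
scene {'camera_matrix': array([[485.41716724,   0.        , 318.96263048],
       [  0.        , 485.41716724, 193.09428954],
       [  0.        ,   0.        ,   1.        ]]), 'R': array([[ 0.85846282, -0.51254091, -0.01853083],
       [-0.33483997, -0.53272819, -0.77722769],
       [ 0.3884891 ,  0.67342594, -0.62894653]]), 't': array([-0.40300866,  0.3099728 ,  1.36170063])}
top {'camera_matrix': array([[439.48344598,   0.        , 320.96233899],
       [  0.        , 439.48344598, 207.94289527],
       [  0.        ,   0.        ,   1.        ]]), 'R': array([[ 0.00461085, -0.99998364, -0.00338429],
       [-0.97607425, -0.00376484, -0.21740487],
       [ 0.21738857,  0.00430574, -0.97607565]]), 't': array([0.05425929, 0.51472277, 1.50969149])}
{'t': 0.1, 'joint_pos': array([-1.15388598,  0.46938336, -0.04858284,  1.53357329,  0.02407639,
        1.14102375, -0.08231109]), 'qd': array([ 0.00011988, -0.00280339, -0.00156701, -0.0031508 , -0.00031869,
       -0.00054215,  0.00014313]), 'tau': array([ 5.15015345e-04, -5.11514926e+01, -4.71051363e-02, -2.38389659e+01,
        1.07459928e-02,  4.30995933e-03, -9.60393834e-06]), 'tcp_pos': array([0.29081194, 0.60855167, 0.23035161]), 'ee_rot': array([-1.75900370e-04,  2.21065105e-01,  9.75258636e-01, -8.84314928e-04]), 'contact_force': array([ 0.80694187, -0.5660165 , -0.78464348]), 'ft_torque': array([-0.01259162,  0.03842355,  0.01192029]), 'grasp_force': 0.0, 'grip_width': 0.08530712140311145} -0.0187
```

View pics/scene0.png

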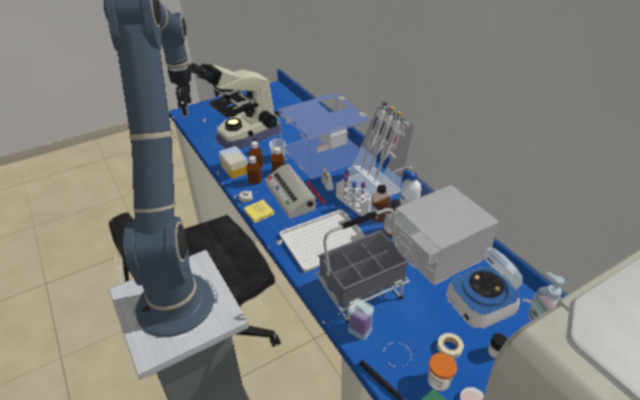

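View pics/top0.png

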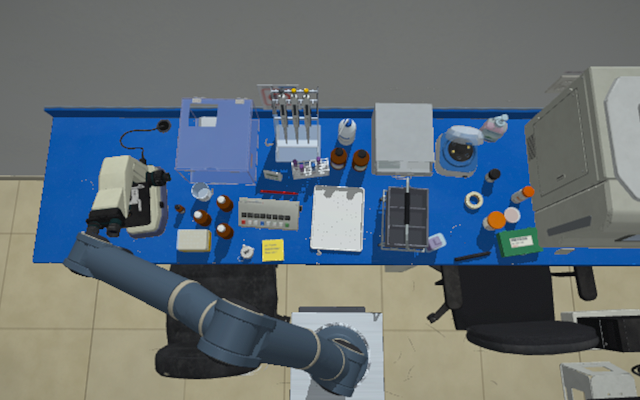

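The top view shows the tray at about (338,220), the carrier at (405,215), three amber bottles at (202,217), (224,203) and (224,231), and two more brown ones at (338,157) and (360,158). Next I enlarge the areas that matter.

```bash
cat > h.py <<'E'
import numpy as np, cv2
from station import arm, vision
from scipy.spatial.transform import Rotation as Ro
def cam(n):
    c=vision.camera_info(n); return c["camera_matrix"],c["R"],c["t"]
def px2w(n,uv,z):
    K,R,t=cam(n); d=R.T@np.linalg.solve(K,[uv[0],uv[1],1]); o=-R.T@t
    return o+d*(z-o[2])/d[2]
def w2px(n,X):
    K,R,t=cam(n); p=K@(R@np.array(X)+t); return p[:2]/p[2]
def crop(n,u0,v0,w,h,k,f,im=None):
    im=vision.capture(n) if im is None else im
    c=cv2.resize(np.ascontiguousarray(im[v0:v0+h,u0:u0+w,::-1]),None,fx=k,fy=k,interpolation=cv2.INTER_CUBIC)
    for u in range((u0+9)//10*10,u0+w,10): cv2.putText(c,str(u),((u-u0)*k,8),0,.3,(0,255,255)) if u%20==0 else 0; cv2.line(c,((u-u0)*k,9),((u-u0)*k,14),(0,255,255))
    for v in range((v0+9)//10*10,v0+h,10): cv2.putText(c,str(v),(0,(v-v0)*k+4),0,.3,(0,255,255))
    cv2.imwrite("pics/"+f,c)
def pose():
    s=arm.sense(); q=s["ee_rot"]; return s,Ro.from_quat(np.r_[q[1:],q[0]])
E
python3 - <<'E'
from h import *
im=vision.capture("top")
a=np.ascontiguousarray
crop("top",300,140,140,120,5,"c1.png",im)
crop("top",170,140,200,115,4,"c2.png",im)
E
```

```text
(no output)
```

View pics/c1.png

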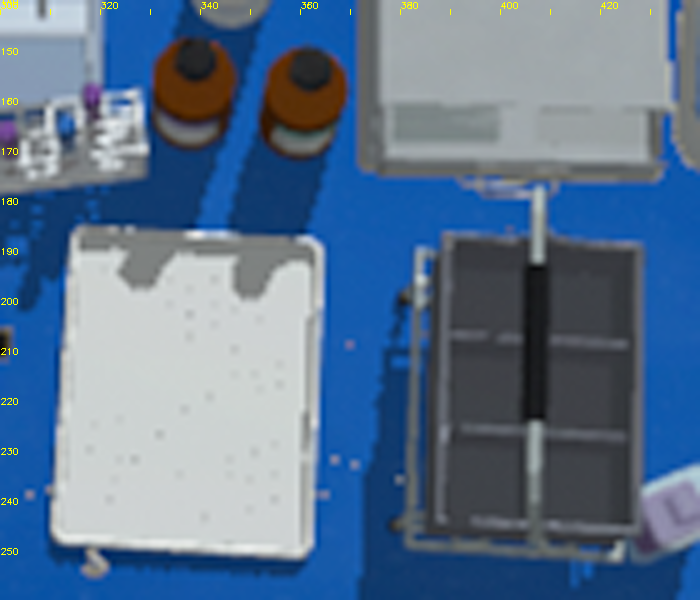

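View pics/c2.png

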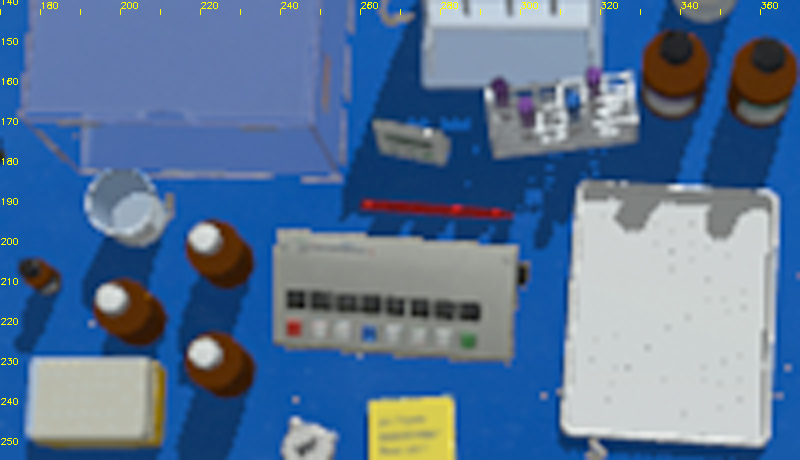

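Three bottles have white caps, at (195,214), (219,199) and (219,228). The brown ones at (338,157) and (360,158) have black caps, so they are not ours. The grip runs from (405.5,193) to (405,223). The coplin jar is the purple object at (435,240), and the tip box is at (192,240).

Run:
```python
from h import *
np.set_printoptions(precision=4,suppress=True)
P=lambda l,z:np.array([px2w("top",p,z)[:2] for p in l])
t=P([(315.5,186.5),(363.5,188.5),(311,249),(361.5,251)],.014); print("tray",t,t.mean(0)); 
print("tray axis L,R,",np.linalg.norm(t[0]-t[2]),np.linalg.norm(t[1]-t[3]),np.linalg.norm(t[0]-t[1]),np.linalg.norm(t[2]-t[3]),[np.degrees(np.arctan2(*(a-b)[::-1])) for a,b in((t[0],t[2]),(t[1],t[3]))])
g=P([(406,192.5),(405,223.5)],.257);print("grip",g,g.mean(0),np.linalg.norm(g[0]-g[1]))
c=P([(388.5,187.5),(426,189.5),(386,246),(426.5,248)],.137);print("car",c,c.mean(0),np.linalg.norm(c[0]-c[2]),np.linalg.norm(c[0]-c[1]),[np.degrees(np.arctan2(*(a-b)[::-1])) for a,b in((c[0],c[2]),(c[1],c[3]))])
b=P([(195.5,214.5),(219.5,199),(219,227.5)],.105);print("bot",b,[np.hypot(*x) for x in b])
# also scene: dark grip ends
im=vision.capture("scene")
crop("scene",215,130,80,60,8,"s1.png",im); crop("scene",270,190,150,120,5,"s2.png",im)
s,R=pose();print(R.as_matrix())
```

```text
tray [[ 0.6053  0.0772]
 [ 0.5983 -0.1004]
 [ 0.3729  0.0917]
 [ 0.3664 -0.0894]] [ 0.4857 -0.0052]
tray axis L,R, 0.23286375674939364 0.23210317026740407 0.17775461227611392 0.18121075444053078 [np.float64(-3.55860266022883), np.float64(-2.7099281939748012)]
grip [[ 0.5203 -0.2095]
 [ 0.4219 -0.2028]] [ 0.4711 -0.2061] 0.09856303415277308
car [[ 0.5689 -0.1739]
 [ 0.5623 -0.3014]
 [ 0.3683 -0.1599]
 [ 0.3622 -0.2936]] [ 0.4655 -0.2322] 0.20109215554096269 0.12762631801546684 [np.float64(-4.005366892948725), np.float64(-2.2358451526395724)]
bot [[0.4789 0.4882]
 [0.5342 0.4085]
 [0.4339 0.4047]] [np.float64(0.6838760839519552), np.float64(0.6724457787886126), np.float64(0.5932904201513352)]
[[-0.9023  0.4312 -0.0005]
 [ 0.4312  0.9023 -0.0011]
 [-0.     -0.0012 -1.    ]]
```

View pics/s1.png

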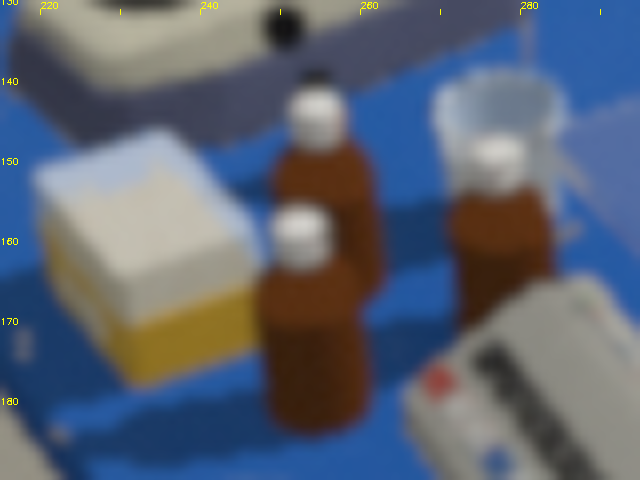

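View pics/s2.png

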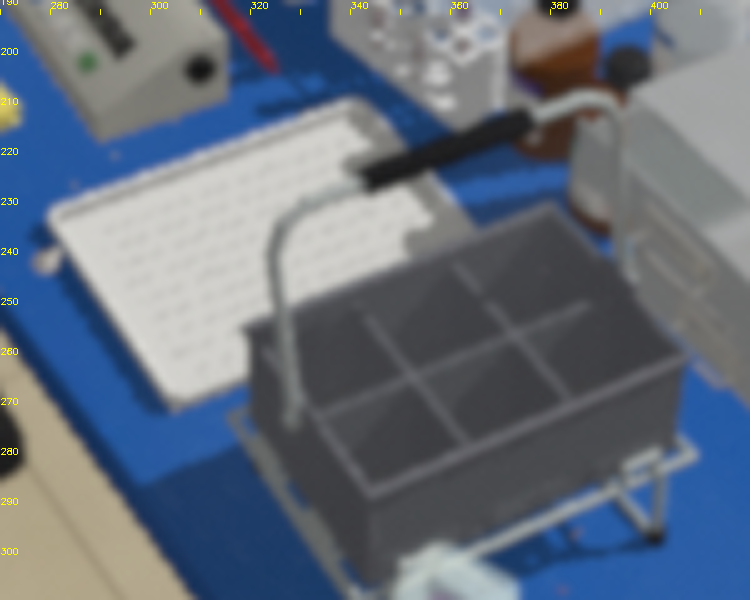

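The scene view shows the handle tilted to the +y side. I triangulate the grip.

Run:
```python
from h import *
from scipy.optimize import least_squares
np.set_printoptions(precision=4,suppress=True)
def tri(obs):
    r=least_squares(lambda X:np.concatenate([w2px(n,X)-uv for n,uv in obs]),[.47,-.2,.2]); return r.x,r.fun
for o in ([("top",(406,192.5)),("scene",(376.4,214.6))],[("top",(405,223.5)),("scene",(342.4,227))],[("top",(405.5,208)),("scene",(360,220.5))]): print(tri(o))
for n,l in (("b",[((195.5,214.5),(254.5,144)),((219.5,199),(277,149.5)),((219,227.5),(252.5,158.5))]),):
    for a,b in l: print(tri([("top",a),("scene",b)]))
# carrier corners scene at z=.137
for p in [(342-22,256),(345,289),(407,261),(380,231)]: print(px2w("scene",p,.137))
```

```text
(array([ 0.5231, -0.2116,  0.2462]), array([ 0.0047, -0.0116, -0.0098,  0.0035]))
(array([ 0.4229, -0.2044,  0.2461]), array([-0.1217,  0.3287,  0.2742, -0.0874]))
(array([ 0.4733, -0.2082,  0.2467]), array([ 0.0388, -0.1002, -0.0841,  0.0283]))
(array([0.4825, 0.4923, 0.0906]), array([ 0.0496, -0.1589, -0.1741,  0.0447]))
(array([0.5372, 0.4116, 0.0921]), array([-0.013 ,  0.0392,  0.0419, -0.0117]))
(array([0.4362, 0.4079, 0.0916]), array([-0.0026,  0.0084,  0.0089, -0.0022]))
[ 0.3738 -0.1706  0.137 ]
[ 0.3688 -0.3009  0.137 ]
[ 0.5603 -0.3078  0.137 ]
[ 0.5684 -0.1771  0.137 ]
```

{"api": "move_arm", "payload": {"plan": [[0,0,-0.034,0,0,-1.09,0.085],[0,0,-0.034,0,0,-1.09,0.085],[0,0,-0.034,0,0,-1.09,0.085],[0,0,-0.034,0,0,-1.09,0.085],[0,0,-0.034,0,0,0,0.085]]}}

```text
t: 0.62
tcp_pos: [0.291, 0.6086, 0.4028]
ee_rot: [-0.0, 0.031, 1.0, -0.0]
contact_force: [0.1, 0.4, -0.7]
grip_width: 0.0848
grasp_force: 0.0
```

```bash
cat >> h.py <<'E'
def go(x,y,z,step=.036):
    s,R=pose(); d=R.inv().apply(np.array([x,y,z])-s["tcp_pos"]); n=int(np.ceil(np.linalg.norm(d)/step))
    m=R.as_matrix(); print("at",s["tcp_pos"].round(4),"tooly yaw",round(np.degrees(np.arctan2(m[1,1],m[0,1])),2),"zaxis",m[:,2].round(3),"F",s["contact_force"].round(2),"M",s["ft_torque"].round(3),"w",round(s["grip_width"],4),"t",round(s["t"],1))
    print("total",d.round(4),"n",n,"per row",(d/n).round(4))
E
python3 -c "
from h import *
go(.473,-.208,.39)"
```

```text
at [0.291  0.6086 0.4028] tooly yaw 86.44 zaxis [-0. -0. -1.] F [ 0.06  0.41 -0.75] M [ 0.035 -0.001 -0.044] w 0.0848 t 0.6
total [-0.2324 -0.8037  0.013 ] n 24 per row [-0.0097 -0.0335  0.0005]
```

{"api": "move_arm", "payload": {"plan": [[-0.0097,-0.0335,0.0005,0,0,0,0.085],[-0.0097,-0.0335,0.0005,0,0,0,0.085],[-0.0097,-0.0335,0.0005,0,0,0,0.085],[-0.0097,-0.0335,0.0005,0,0,0,0.085],[-0.0097,-0.0335,0.0005,0,0,0,0.085],[-0.0097,-0.0335,0.0005,0,0,0,0.085],[-0.0097,-0.0335,0.0005,0,0,0,0.085],[-0.0097,-0.0335,0.0005,0,0,0,0.085]]}}

```text
t: 1.28
tcp_pos: [0.351, 0.3347, 0.3972]
ee_rot: [-0.0, 0.033, 0.999, 0.0]
contact_force: [1.3, 0.1, 0.4]
grip_width: 0.0851
grasp_force: 0.0
```

{"api": "move_arm", "payload": {"plan": [[-0.0097,-0.0335,0.0005,0,0,0,0.085],[-0.0097,-0.0335,0.0005,0,0,0,0.085],[-0.0097,-0.0335,0.0005,0,0,0,0.085],[-0.0097,-0.0335,0.0005,0,0,0,0.085],[-0.0097,-0.0335,0.0005,0,0,0,0.085],[-0.0097,-0.0335,0.0005,0,0,0,0.085],[-0.0097,-0.0335,0.0005,0,0,0,0.085],[-0.0097,-0.0335,0.0005,0,0,0,0.085]]}}

```text
t: 1.95
tcp_pos: [0.4107, 0.0622, 0.3933]
ee_rot: [0.0, 0.033, 0.999, 0.0]
contact_force: [-0.3, -0.2, -0.3]
grip_width: 0.0848
grasp_force: 0.0
```

{"api": "move_arm", "payload": {"plan": [[-0.0097,-0.0335,0.0005,0,0,0,0.085],[-0.0097,-0.0335,0.0005,0,0,0,0.085],[-0.0097,-0.0335,0.0005,0,0,0,0.085],[-0.0097,-0.0335,0.0005,0,0,0,0.085],[-0.0097,-0.0335,0.0005,0,0,0,0.085],[-0.0097,-0.0335,0.0005,0,0,0,0.085],[-0.0097,-0.0335,0.0005,0,0,0,0.085],[0,0,0,0,0,0,0.085]]}}

```text
t: 2.62
tcp_pos: [0.4626, -0.1815, 0.3899]
ee_rot: [0.0, 0.038, 0.999, -0.002]
contact_force: [0.5, -0.4, -0.5]
grip_width: 0.0852
grasp_force: 0.0
```

```bash
python3 -c "
from h import *
go(.473,-.208,.233)
im=vision.capture('top');cv2.imwrite('pics/t1.png',im[:,:,::-1])
"
```

```text
at [ 0.4626 -0.1815  0.3899] tooly yaw 85.63 zaxis [ 0.    -0.004 -1.   ] F [ 0.55 -0.39 -0.51] M [-0.017  0.024  0.01 ] w 0.0852 t 2.6
total [-0.0123 -0.025   0.157 ] n 5 per row [-0.0025 -0.005   0.0314]
```

View pics/t1.png

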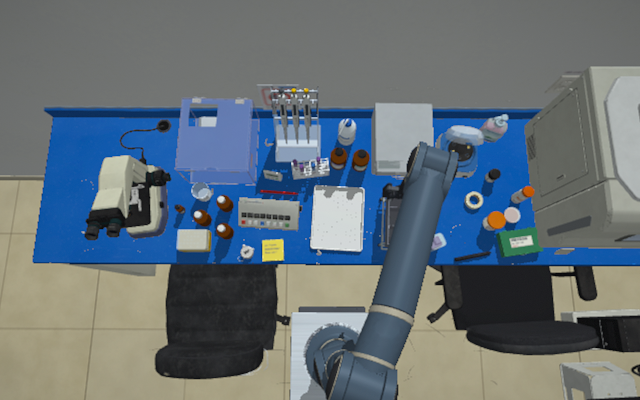

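With the arm away from the left side, the picture shows no further white-capped bottles, so there are three. I move over the grip and part of the way down.

{"api": "move_arm", "payload": {"plan": [[-0.006,-0.0125,0.02,0,0,0,0.085],[-0.006,-0.0125,0.02,0,0,0,0.085],[0,0,0.03,0,0,0,0.085],[0,0,0,0,0,0,0.085],[0,0,0,0,0,0,0.085]]}}

```text
t: 3.08
tcp_pos: [0.4731, -0.1986, 0.319]
ee_rot: [-0.002, 0.032, 0.999, 0.001]
contact_force: [1.0, -0.3, 0.4]
grip_width: 0.0849
grasp_force: 0.0
```

```bash
python3 -c "
from h import *
go(.473,-.208,.233,.02)
crop('scene',290,160,120,100,6,'s3.png')
print(w2px('scene',pose()[0]['tcp_pos']))
"
```

```text
at [ 0.4731 -0.1986  0.319 ] tooly yaw 86.34 zaxis [-0.003  0.001 -1.   ] F [ 1.02 -0.28  0.35] M [ 0.017 -0.06   0.018] w 0.0849 t 3.1
total [-0.0008 -0.0095  0.0859] n 5 per row [-0.0002 -0.0019  0.0172]
[359.08222589 196.39883057]
```

View pics/s3.png

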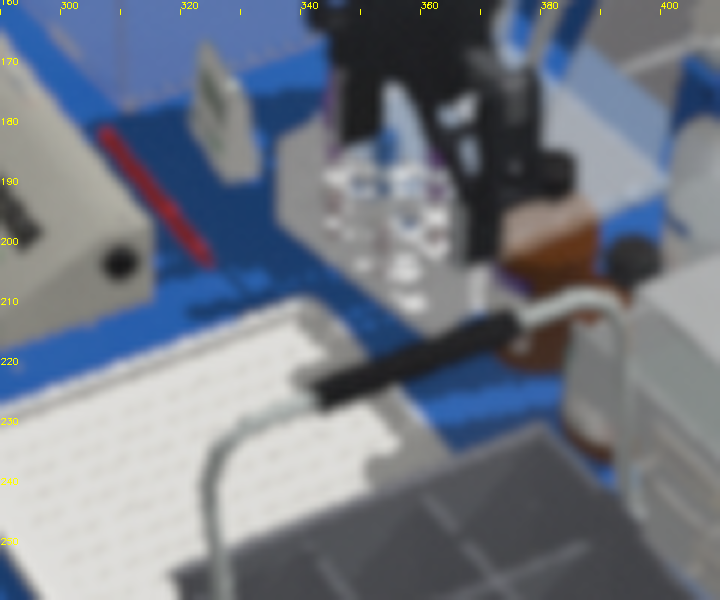

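The open fingertips, at (346,183) and (370,203), straddle the sleeve, whose middle is near (357,220). I go down and close loosely to 24 mm.

{"api": "move_arm", "payload": {"plan": [[0,-0.0045,0.021,0,0,0,0.085],[0,-0.0045,0.021,0,0,0,0.085],[0,0,0.021,0,0,0,0.085],[0,0,0.018,0,0,0,0.085],[0,0,0.004,0,0,0,0.06],[0,0,0,0,0,0,0.04],[0,0,0,0,0,0,0.024],[0,0,0,0,0,0,0.024]], "force": 30}}

```text
t: 3.8
tcp_pos: [0.4744, -0.2093, 0.2367]
ee_rot: [0.002, 0.032, 0.999, -0.0]
contact_force: [-0.9, 0.8, -0.1]
grip_width: 0.0383
grasp_force: 0.0
```

{"api": "move_arm", "payload": {"plan": [[0,0,0,0,0,0,0.024],[0,0,0,0,0,0,0.024],[0,0,0,0,0,0,0.024]]}}

```text
t: 4.05
tcp_pos: [0.4734, -0.2092, 0.2354]
ee_rot: [0.001, 0.033, 0.999, 0.0]
contact_force: [1.0, -0.1, 0.2]
grip_width: 0.0238
grasp_force: 0.0
```

```bash
python3 -c "
from h import *
go(.469,-.236,.238,.006)
crop('scene',290,160,120,120,5,'s4.png')
"
```

```text
at [ 0.4734 -0.2092  0.2354] tooly yaw 86.26 zaxis [ 0.001 -0.    -1.   ] F [ 1.01 -0.1   0.25] M [ 0.01   0.004 -0.015] w 0.0238 t 4.0
total [ 0.0027 -0.0271 -0.0026] n 5 per row [ 0.0005 -0.0054 -0.0005]
```

View pics/s4.png

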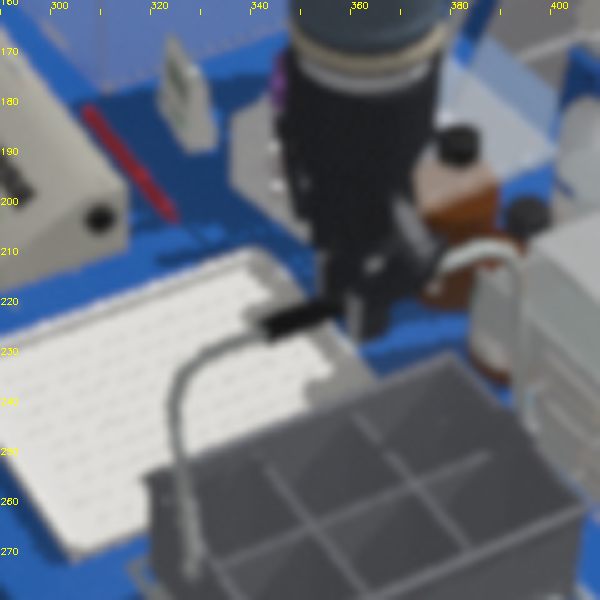

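{"api": "move_arm", "payload": {"plan": [[0.001,-0.006,-0.001,0,0,0,0.024],[0.001,-0.006,-0.001,0,0,0,0.024],[0.001,-0.007,-0.001,0,0,0,0.024],[0.001,-0.007,0,0,0,0,0.024],[0.001,0,0,0,0,0,0.024],[0,0,0,0,0,0,0.012],[0,0,0,0,0,0,0.008],[0,0,0,0,0,0,0.004]], "force": 60}}

```text
t: 4.77
tcp_pos: [0.4657, -0.2354, 0.2379]
ee_rot: [-0.001, 0.033, 0.999, -0.0]
contact_force: [-2.5, -1.2, 5.1]
grip_width: 0.0143
grasp_force: 58.4
```

{"api": "move_arm", "payload": {"plan": [[0,0,0,0,0,0,0],[0,0,0,0,0,0,0],[0,0,0,0,0,0,0]], "force": 60}}

```text
t: 5.02
tcp_pos: [0.4658, -0.2351, 0.2379]
ee_rot: [-0.001, 0.033, 0.999, -0.0]
contact_force: [-4.8, -1.1, 5.4]
grip_width: 0.0139
grasp_force: 58.6
```

```bash
python3 -c "
from h import *
go(.469,-.236,.268,.006)
"
```

```text
at [ 0.4658 -0.2351  0.2379] tooly yaw 86.25 zaxis [-0.001 -0.    -1.   ] F [-4.82 -1.14  5.41] M [-0.394  0.911  0.093] w 0.0139 t 5.0
total [-0.0032 -0.0007 -0.0301] n 6 per row [-0.0005 -0.0001 -0.005 ]
```

{"api": "move_arm", "payload": {"plan": [[0,0,-0.001,0,0,0,0],[0,0,-0.002,0,0,0,0],[0,0,-0.002,0,0,0,0],[0,0,-0.003,0,0,0,0],[0,0,-0.003,0,0,0,0],[0,0,-0.002,0,0,0,0],[0,0,-0.001,0,0,0,0],[0,0,0,0,0,0,0]]}}

```text
t: 5.68
tcp_pos: [0.4666, -0.2347, 0.252]
ee_rot: [0.0, 0.033, 0.999, 0.0]
contact_force: [0.6, -0.8, -7.6]
grip_width: 0.0143
grasp_force: 58.5
```

```bash
python3 -c "
from h import *
go(.469,-.236,.29,.008)
crop('scene',280,180,140,120,5,'s5.png')
"
```

```text
at [ 0.4666 -0.2347  0.252 ] tooly yaw 86.26 zaxis [ 0.001  0.    -1.   ] F [ 0.58 -0.82 -7.63] M [-0.018  0.02   0.011] w 0.0143 t 5.7
total [-0.0025 -0.0012 -0.038 ] n 5 per row [-0.0005 -0.0002 -0.0076]
```

View pics/s5.png

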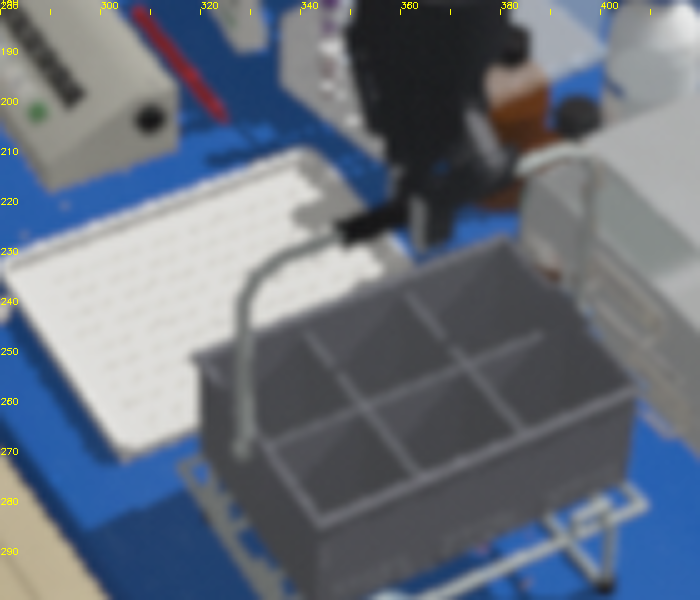

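The carrier hangs free and looks level: 7.6 N and almost no moment. I lift it higher and carry it over.

{"api": "move_arm", "payload": {"plan": [[0,0,-0.004,0,0,0,0],[0,0,-0.007,0,0,0,0],[0,0,-0.008,0,0,0,0],[0,0,-0.008,0,0,0,0],[0,0.003,-0.005,0,0,0,0],[0,0.007,-0.002,0,0,0,0],[0,0.01,0,0,0,0,0],[0,0.013,0,0,0,0,0]]}}

```text
t: 6.4
tcp_pos: [0.4684, -0.2011, 0.2858]
ee_rot: [-0.0, 0.033, 0.999, 0.0]
contact_force: [1.2, -0.1, -7.8]
grip_width: 0.0141
grasp_force: 58.7
```

{"api": "move_arm", "payload": {"plan": [[0,0.015,0,0,0,0,0],[0,0.016,0,0,0,0,0],[0,0.016,0,0,0,0,0],[0,0.016,0,0,0,0,0],[-0.001,0.016,0,0,0,0,0],[-0.001,0.016,0,0,0,0,0],[-0.001,0.016,0,0,0,0,0],[-0.001,0.016,0,0,0,0,0]]}}

```text
t: 7.07
tcp_pos: [0.4803, -0.0731, 0.2854]
ee_rot: [-0.0, 0.032, 0.999, 0.0]
contact_force: [-0.2, -0.4, -7.7]
grip_width: 0.0142
grasp_force: 58.7
```

{"api": "move_arm", "payload": {"plan": [[-0.001,0.016,0,0,0,0,0],[-0.001,0.015,0,0,0,0,0],[0,0.013,0,0,0,0,0],[0,0.011,0,0,0,0,0],[0,0.009,0,0,0,0,0],[0,0.005,0,0,0,0,0],[0,0.002,0,0,0,0,0],[0,0,0,0,0,0,0]]}}

```text
t: 7.73
tcp_pos: [0.4875, -0.0044, 0.2857]
ee_rot: [-0.0, 0.032, 0.999, -0.0]
contact_force: [-0.3, 0.1, -8.1]
grip_width: 0.0143
grasp_force: 58.7
```

```bash
python3 -c "
from h import *
go(.487,-.006,.179,.01)
crop('scene',250,150,150,120,5,'s6.png')
"
```

```text
at [ 0.4875 -0.0044  0.2857] tooly yaw 86.28 zaxis [-0. -0. -1.] F [-0.29  0.13 -8.14] M [ 0.005 -0.018  0.011] w 0.0143 t 7.7
total [ 0.0004 -0.0016  0.1067] n 11 per row [ 0.     -0.0001  0.0097]
```

View pics/s6.png

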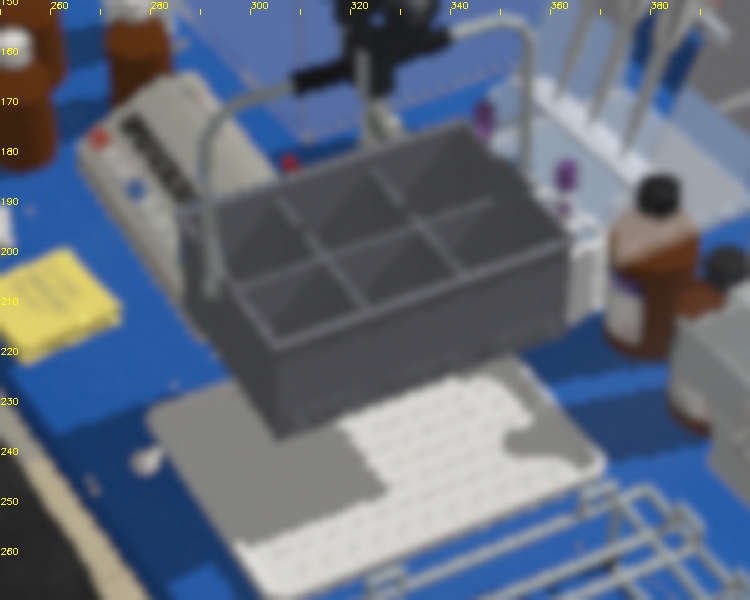

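It is level above the tray. I lower it.

{"api": "move_arm", "payload": {"plan": [[0,0,0.006,0,0,0,0],[0,0,0.014,0,0,0,0],[0,0,0.016,0,0,0,0],[0,0,0.016,0,0,0,0],[0,0,0.016,0,0,0,0],[0,0,0.014,0,0,0,0],[0,0,0.01,0,0,0,0],[0,0,0.005,0,0,0,0]]}}

```text
t: 8.45
tcp_pos: [0.4867, -0.0052, 0.1873]
ee_rot: [-0.001, 0.033, 0.999, -0.0]
contact_force: [0.4, -1.2, -8.1]
grip_width: 0.0139
grasp_force: 58.7
```

{"api": "move_arm", "payload": {"plan": [[0,0,0.003,0,0,0,0],[0,0,0.003,0,0,0,0],[0,0,0.003,0,0,0,0],[0,0,0.001,0,0,0,0],[0,0,0,0,0,0,0]]}}

```text
t: 8.87
tcp_pos: [0.4884, -0.0044, 0.1794]
ee_rot: [0.001, 0.033, 0.999, 0.0]
contact_force: [-0.3, 0.2, -6.4]
grip_width: 0.014
grasp_force: 59.0
```

{"api": "move_arm", "payload": {"plan": [[0,0,0.0015,0,0,0,0],[0,0,0.0005,0,0,0,0],[0,0,0,0,0,0,0]]}}

```text
t: 9.12
tcp_pos: [0.4892, -0.0044, 0.1789]
ee_rot: [0.002, 0.033, 0.999, 0.001]
contact_force: [-0.8, 0.6, 4.8]
grip_width: 0.0144
grasp_force: 60.1
```

```bash
python3 -c "
from h import *
go(.487,-.006,.179,.01)
crop('scene',250,170,150,120,5,'s7.png')
"
```

```text
at [ 0.4892 -0.0044  0.1789] tooly yaw 86.27 zaxis [ 0.004  0.001 -1.   ] F [-0.75  0.56  4.78] M [0.089 0.24  0.014] w 0.0144 t 9.1
total [ 0.0021 -0.0018 -0.0001] n 1 per row [ 0.0021 -0.0018 -0.0001]
```

View pics/s7.png

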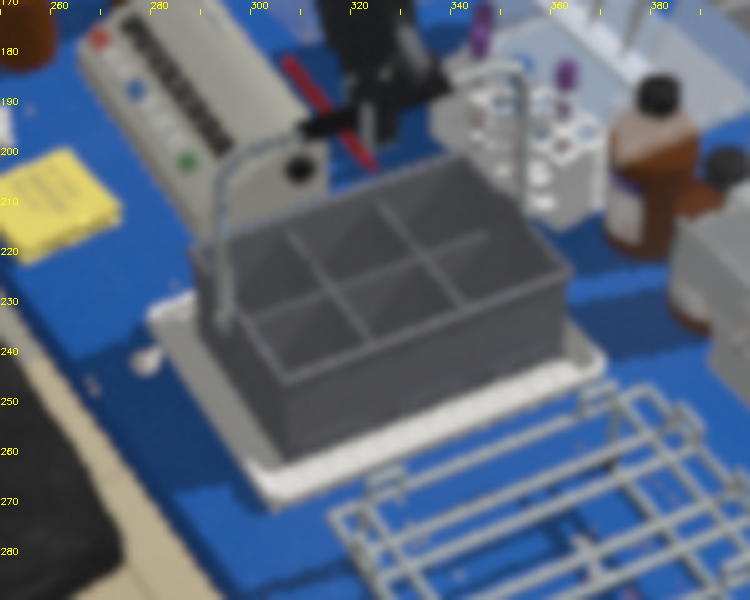

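Seated in the tray with clearance all round. I loosen the fingers and fold the handle to −y, along the arc.

{"api": "move_arm", "payload": {"plan": [[0,0,-0.001,0,0,0,0.024],[0,0,0,0,0,0,0.024],[0,0,0,0,0,0,0.024],[0,-0.012,0.001,0,0,0,0.024],[0,-0.012,0.0015,0,0,0,0.024],[0,-0.012,0.0037,0,0,0,0.024],[0,-0.012,0.0037,0,0,0,0.024],[0,-0.011,0.006,0,0,0,0.024]]}}

```text
t: 9.83
tcp_pos: [0.4841, -0.0639, 0.1622]
ee_rot: [0.001, 0.033, 0.999, 0.0]
contact_force: [-0.2, 0.9, 0.5]
grip_width: 0.0242
grasp_force: 0.3
```

{"api": "move_arm", "payload": {"plan": [[0,-0.011,0.006,0,0,0,0.024],[0,-0.0095,0.008,0,0,0,0.024],[0,-0.0095,0.008,0,0,0,0.024],[0,-0.008,0.01,0,0,0,0.024],[0,-0.008,0.01,0,0,0,0.024],[0,-0.006,0.011,0,0,0,0.024],[0,-0.006,0.011,0,0,0,0.024],[0,0,0,0,0,0,0.03]]}}

```text
t: 10.5
tcp_pos: [0.4784, -0.1223, 0.0963]
ee_rot: [-0.002, 0.034, 0.999, -0.0]
contact_force: [-0.6, 0.4, 0.5]
grip_width: 0.0295
grasp_force: 0.0
```

```bash
python3 -c "
from h import *
go(.4805,-.125,.16,.03)
"
```

```text
at [ 0.4784 -0.1223  0.0963] tooly yaw 86.15 zaxis [-0.003 -0.    -1.   ] F [-0.57  0.4   0.53] M [0.002 0.039 0.001] w 0.0295 t 10.5
total [-0.002  -0.0026 -0.0637] n 3 per row [-0.0007 -0.0009 -0.0212]
```

Next I rise, shut the fingers, and press the sleeve down from above.

{"api": "move_arm", "payload": {"plan": [[0,0,-0.02,0,0,0,0.034],[0,0,-0.025,0,0,0,0.034],[0,0,-0.02,0,0,0,0.02],[0,-0.002,0,0,0,0,0],[0,0,0,0,0,0,0],[0,0,0,0,0,0,0],[0,0,0,0,0,0,0]], "force": 20}}

```text
t: 11.08
tcp_pos: [0.479, -0.1229, 0.162]
ee_rot: [-0.001, 0.033, 0.999, 0.0]
contact_force: [-0.2, -0.2, -0.1]
grip_width: 0.0001
grasp_force: 0.0
```

{"api": "move_arm", "payload": {"plan": [[0,0,0.015,0,0,0,0],[0,0,0.012,0,0,0,0],[0,0,0.01,0,0,0,0],[0,0,0.01,0,0,0,0],[0,0,0.008,0,0,0,0],[0,0,0.007,0,0,0,0],[0,0,0.005,0,0,0,0],[0,0,0,0,0,0,0]]}}

```text
t: 11.75
tcp_pos: [0.4791, -0.1231, 0.0948]
ee_rot: [-0.001, 0.033, 0.999, 0.0]
contact_force: [-0.0, 0.7, -0.3]
grip_width: -0.0001
grasp_force: 0.0
```

```bash
python3 -c "
from h import *
go(.4805,-.125,.09,.03)
"
```

```text
at [ 0.4791 -0.1231  0.0948] tooly yaw 86.25 zaxis [-0.002  0.    -1.   ] F [-0.02  0.72 -0.26] M [-0.011 -0.027  0.005] w -0.0001 t 11.8
total [-0.0016 -0.0018  0.0048] n 1 per row [-0.0016 -0.0018  0.0048]
```

{"api": "move_arm", "payload": {"plan": [[0,0,-0.02,0,0,0,0],[0,0,-0.035,0,0,0,0.04],[0,0,-0.038,0,0,0,0.05],[0,0.01,-0.035,0,0,0,0.05],[-0.004,0.03,-0.015,0,0,0,0.05],[-0.004,0.035,0,0,0,0,0.05],[-0.004,0.035,0,0,0,0,0.05],[-0.004,0.035,0,0,0,0,0.05]]}}

```text
t: 12.42
tcp_pos: [0.5055, 0.022, 0.2401]
ee_rot: [0.001, 0.033, 0.999, 0.001]
contact_force: [0.6, -0.6, -0.8]
grip_width: 0.05
grasp_force: 0.0
```

{"api": "move_arm", "payload": {"plan": [[0,0.035,0,0,0,0,0.05],[0,0.035,0,0,0,0,0.05],[0,0.035,0,0,0,0,0.05],[0,0.035,0,0,0,0,0.05],[0,0.035,0,0,0,0,0.05],[0,0.035,0,0,0,0,0.05],[0,0.035,0,0,0,0,0.05],[0,0.035,0,0,0,0,0.05]]}}

```text
t: 13.08
tcp_pos: [0.5232, 0.3016, 0.2393]
ee_rot: [0.0, 0.033, 0.999, 0.0]
contact_force: [0.0, -0.4, 1.1]
grip_width: 0.0499
grasp_force: 0.0
```

Run:
```python
from h import *
np.set_printoptions(precision=4,suppress=True)
go(.435,.406,.16)
a=vision.capture('top');b=vision.capture('scene')
r=lambda im,u,v,w,h:cv2.resize(np.ascontiguousarray(im[v:v+h,u:u+w,::-1]),None,fx=4,fy=4,interpolation=cv2.INTER_CUBIC)
A=r(a,300,170,100,90);B=r(b,260,170,100,90)
# grid ticks
for im,u0,v0 in((A,300,170),(B,260,170)):
    for k in range(0,100,10): cv2.putText(im,str(u0+k),(k*4,8),0,.28,(0,255,255))
    for k in range(10,90,10): cv2.putText(im,str(v0+k),(0,k*4+3),0,.28,(0,255,255))
cv2.imwrite('pics/x1.png',np.hstack([A,B]))
# white caps by threshold in top view
def caps(im,u0,u1,v0,v1):
    m=(im[v0:v1,u0:u1].min(2)>170).astype(np.uint8); n,l,s,c=cv2.connectedComponentsWithStats(m)
    for i in range(1,n):
        if 15<s[i,4]<90: print(c[i]+[u0,v0],s[i])
caps(a,180,236,190,236)
```

```text
at [0.5232 0.3016 0.2393] tooly yaw 86.27 zaxis [ 0.     0.001 -1.   ] F [ 0.02 -0.41  1.08] M [-0.047 -0.045 -0.035] w 0.0499 t 13.1
total [0.0949 0.0984 0.0794] n 5 per row [0.019  0.0197 0.0159]
[197.2667 213.8   ] [15 21  6  6 30]
[220.5 227.5] [37 35  8  6 34]
```

View pics/x1.png

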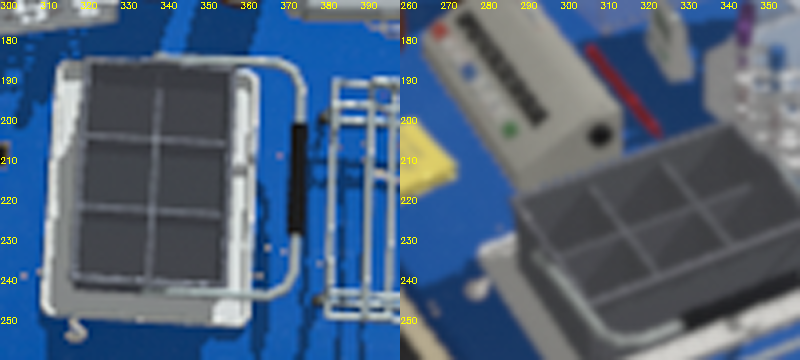

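The handle lies folded at −y: the sleeve runs from (373,200) to (372,229). The divider crossings are at (339,204.2) and (338.5,222.2). I fit the carrier and the caps in both cameras.

```bash
cat >> h.py <<'E'
from scipy.optimize import least_squares
def cents(n,wins,im=None,th=150):
    im=vision.capture(n) if im is None else im; out=[]
    for (u,v) in wins:
        u,v=int(round(u)),int(round(v)); p=im[v-6:v+7,u-6:u+7].astype(float); w=p[:,:,2]  # blue+red low on amber; white needs min high
        w=np.clip(p.min(2)-80,0,100); m=(w>0).astype(np.uint8); k,l,s,c=cv2.connectedComponentsWithStats(m)
        if k<2: out.append(None);continue
        i=1+np.argmax(s[1:,4]); w=w*(l==i); yy,xx=np.mgrid[v-6:v+7,u-6:u+7]; out.append(((w*xx).sum()/w.sum(),(w*yy).sum()/w.sum(),s[i,4]))
    return out
def tri(obs,z=None):
    return least_squares(lambda X:np.concatenate([w2px(n,X)-uv for n,uv in obs]),[.47,.2,.1]).x
E
python3 - <<'E'
from h import *
np.set_printoptions(precision=4,suppress=True)
for p in((339,204.2),(338.5,222.2)): print("div",px2w("top",p,.078))
for p in((307.5+0,230),(324.5+0,236.8)): pass
print("sleeve",px2w("top",(372.8,214.5),.085))
print("exp", [w2px("top",(.488+sx*.032*.998,-.0045-sx*.032*.065,.078)) for sx in(1,-1)])
C=[(.481,.490),(.536,.410),(.435,.406)]
a=cents("top",[w2px("top",(*c,.099)) for c in C]); b=cents("scene",[w2px("scene",(*c,.097)) for c in C])
for i in range(3):
    print(a[i],b[i])
    if a[i] and b[i]: print(" tri",tri([("top",a[i][:2]),("scene",b[i][:2])]),"top@.1",px2w("top",a[i][:2],.1),"scene@.097",px2w("scene",b[i][:2],.097))
print(arm.sense()["joint_pos"])
E
```

```text
div [ 0.5235 -0.0071  0.078 ]
div [ 0.459  -0.0051  0.078 ]
sleeve [ 0.4855 -0.1245  0.085 ]
exp [array([338.8572, 205.1847]), array([337.7418, 223.0317])]
(np.float64(197.22054455445544), np.float64(213.99727722772278), np.int32(51)) (np.float64(254.29317526433834), np.float64(143.79173341877603), np.int32(60))
 tri [0.4812 0.4851 0.0966] top@.1 [0.4818 0.4838 0.1   ] scene@.097 [0.4795 0.4847 0.097 ]
(np.float64(213.0), np.float64(193.0), np.int32(1)) (np.float64(276.7561934254407), np.float64(148.02822772748928), np.int32(147))
 tri [0.5569 0.441  0.0771] top@.1 [0.5569 0.4336 0.1   ] scene@.097 [0.5376 0.4141 0.097 ]
(np.float64(220.63477246207702), np.float64(227.66791131855308), np.int32(55)) (np.float64(251.01304926764314), np.float64(159.04127829560585), np.int32(77))
 tri [0.4318 0.4021 0.0954] top@.1 [0.4342 0.4002 0.1   ] scene@.097 [0.4274 0.4003 0.097 ]
[-0.8378  0.3511  0.3218  1.7182 -0.1227  1.0925  1.0303]
```

```bash
python3 -c "
from h import *
go(.433,.401,.145,.03)"
```

```text
at [0.523  0.3008 0.2387] tooly yaw 86.4 zaxis [-0. -0. -1.] F [-0.26 -0.86  0.61] M [-0.035  0.027  0.011] w 0.0501 t 13.3
total [0.0961 0.0944 0.0937] n 6 per row [0.016  0.0157 0.0156]
```

{"api": "move_arm", "payload": {"plan": [[0.018,0.0175,0.005,0,0,0,0.05],[0.025,0.025,0.008,0,0,0,0.05],[0.025,0.025,0.015,0,0,0,0.05],[0.02,0.019,0.025,0,0,0,0.05],[0.008,0.008,0.025,0,0,0,0.05],[0,0,0.0157,0,0,0,0.05],[0,0,0,0,0,0,0.05],[0,0,0,0,0,0,0.05]]}}

```text
t: 13.95
tcp_pos: [0.4345, 0.3985, 0.1452]
ee_rot: [-0.0, 0.034, 0.999, -0.001]
contact_force: [0.8, -1.2, 0.5]
grip_width: 0.0501
grasp_force: 0.0
```

Run:
```python
from h import *
go(.433,.401,.089,.02)
C=[(.481,.485),(.536,.407)]
a=cents("top",[w2px("top",(*c,.1)) for c in C])
b=cents("scene",[w2px("scene",(*c,.097)) for c in C+[(.433,.401)]])
print(a,[px2w("top",x[:2],.1) for x in a if x],b)
```

```text
at [0.4345 0.3985 0.1452] tooly yaw 86.12 zaxis [-0.    -0.002 -1.   ] F [ 0.81 -1.16  0.51] M [ 0.009 -0.086 -0.019] w 0.0501 t 13.9
total [0.0017 0.0025 0.0562] n 3 per row [0.0006 0.0008 0.0187]
[None, (np.float64(220.5916349809886), np.float64(198.83650190114068), np.int32(50))] [array([0.5359879 , 0.40590517, 0.1       ])] [(np.float64(257.2926829268293), np.float64(144.0731707317073), np.int32(6)), (np.float64(276.76119047619045), np.float64(148.02785714285713), np.int32(147)), (np.float64(251.02133902373967), np.float64(159.03627634035743), np.int32(77))]
```

{"api": "move_arm", "payload": {"plan": [[0.001,0.0025,0.02,0,0,0,0.05],[0,0,0.02,0,0,0,0.05],[0,0,0.012,0,0,0,0.05],[0,0,0.004,0,0,0,0.045],[0,0,0,0,0,0,0.036],[0,0,0,0,0,0,0.028],[0,0,0,0,0,0,0.02],[0,0,0,0,0,0,0.015]], "force": 40}}

```text
t: 14.72
tcp_pos: [0.4338, 0.4028, 0.0905]
ee_rot: [0.001, 0.033, 0.999, 0.0]
contact_force: [0.1, -1.6, 3.8]
grip_width: 0.0231
grasp_force: 39.3
```

{"api": "move_arm", "payload": {"plan": [[0,0,0,0,0,0,0.01],[0,0,0,0,0,0,0.01],[0,0,0,0,0,0,0.01]]}}

```text
t: 14.97
tcp_pos: [0.4338, 0.4029, 0.0905]
ee_rot: [0.001, 0.033, 0.999, 0.0]
contact_force: [-1.1, -1.8, 5.9]
grip_width: 0.0227
grasp_force: 39.5
```

{"api": "move_arm", "payload": {"plan": [[0,0,-0.005,0,0,0,0.01],[0,0,-0.015,0,0,0,0.01],[0,0,-0.025,0,0,0,0.01],[0,0,-0.025,0,0,0,0.01],[0,0,-0.02,0,0,0,0.01],[0,0,-0.01,0,0,0,0.01],[0,0,0,0,0,0,0.01]]}}

```text
t: 15.55
tcp_pos: [0.4338, 0.4042, 0.1917]
ee_rot: [0.002, 0.032, 0.999, 0.002]
contact_force: [-0.6, 0.2, -1.6]
grip_width: 0.0228
grasp_force: 39.4
```

```bash
python3 -c "
from h import *
go(.4918,.027,.19,.025)"
```

```text
at [0.4338 0.4042 0.1917] tooly yaw 86.28 zaxis [ 0.003  0.004 -1.   ] F [-0.59  0.18 -1.55] M [ 0.037 -0.069 -0.025] w 0.0228 t 15.6
total [-8.230e-02 -3.726e-01  2.000e-04] n 16 per row [-0.0051 -0.0233  0.    ]
```

{"api": "move_arm", "payload": {"plan": [[-0.002,-0.01,-0.015,0,0,0,0.01],[-0.0045,-0.02,-0.015,0,0,0,0.01],[-0.0055,-0.025,0,0,0,0,0.01],[-0.0055,-0.025,0,0,0,0,0.01],[-0.0055,-0.025,0,0,0,0,0.01],[-0.0055,-0.025,0,0,0,0,0.01],[-0.0055,-0.025,0,0,0,0,0.01],[-0.0055,-0.025,0,0,0,0,0.01]]}}

```text
t: 16.22
tcp_pos: [0.4596, 0.2192, 0.2176]
ee_rot: [-0.001, 0.032, 0.999, -0.001]
contact_force: [-0.9, -0.7, -1.1]
grip_width: 0.023
grasp_force: 39.5
```

{"api": "move_arm", "payload": {"plan": [[-0.0055,-0.025,0,0,0,0,0.01],[-0.0055,-0.025,0,0,0,0,0.01],[-0.0055,-0.025,0,0,0,0,0.01],[-0.0055,-0.025,0,0,0,0,0.01],[-0.0055,-0.025,0,0,0,0,0.01],[-0.0055,-0.025,0,0,0,0,0.01],[-0.005,-0.022,0.01,0,0,0,0.01],[-0.003,-0.014,0.01,0,0,0,0.01]]}}

```text
t: 16.88
tcp_pos: [0.4891, 0.0298, 0.1981]
ee_rot: [-0.0, 0.034, 0.999, -0.0]
contact_force: [-0.4, 0.6, -1.6]
grip_width: 0.0226
grasp_force: 39.5
```

{"api": "move_arm", "payload": {"plan": [[-0.0015,-0.0065,0.005,0,0,0,0.01],[0,0,0,0,0,0,0.01],[0,0,0,0,0,0,0.01]]}}

```text
t: 17.13
tcp_pos: [0.4899, 0.0265, 0.1933]
ee_rot: [-0.001, 0.032, 0.999, -0.0]
contact_force: [-0.5, -0.3, -1.1]
grip_width: 0.023
grasp_force: 39.5
```

Run:
```python
from h import *
go(.4918,.027,.1,.02)
b=cents("scene",[w2px("scene",(.536,.407,.097))]); print(b)
```

```text
at [0.4899 0.0265 0.1933] tooly yaw 86.28 zaxis [-0.002  0.    -1.   ] F [-0.48 -0.28 -1.09] M [0.025 0.035 0.01 ] w 0.023 t 17.1
total [-0.002   0.0006  0.0933] n 5 per row [-0.0004  0.0001  0.0187]
[(np.float64(276.1474201474201), np.float64(145.5042525042525), np.int32(91))]
```

{"api": "move_arm", "payload": {"plan": [[-0.002,0,0.008,0,0,0,0.01],[0,0,0.01,0,0,0,0.01],[0,0,0.01,0,0,0,0.01],[0,0,0.01,0,0,0,0.01],[0,0,0.005,0,0,0,0.01],[0,0,0,0,0,0,0.01]]}}

```text
t: 17.68
tcp_pos: [0.4912, 0.0257, 0.1494]
ee_rot: [-0.002, 0.033, 0.999, -0.0]
contact_force: [0.3, -0.1, -1.2]
grip_width: 0.0225
grasp_force: 39.5
```

Run:
```python
from h import *
go(.4918,.027,.1,.02)
```

```text
at [0.4912 0.0257 0.1494] tooly yaw 86.27 zaxis [-0.003 -0.001 -1.   ] F [ 0.31 -0.05 -1.16] M [0.02  0.025 0.02 ] w 0.0225 t 17.7
total [-0.0006  0.0014  0.0494] n 3 per row [-0.0002  0.0005  0.0165]
```

{"api": "move_arm", "payload": {"plan": [[0,0,0.01,0,0,0,0.01],[0,0,0.013,0,0,0,0.01],[0,0,0.012,0,0,0,0.01],[0,0,0.008,0,0,0,0.01],[0,0,0.005,0,0,0,0.01],[0,0,0.002,0,0,0,0.01],[0,0,0.001,0,0,0,0.01],[0,0,0,0,0,0,0.01]]}}

```text
t: 18.35
tcp_pos: [0.4928, 0.0257, 0.1004]
ee_rot: [0.0, 0.033, 0.999, 0.0]
contact_force: [0.2, -0.1, -1.6]
grip_width: 0.0226
grasp_force: 39.5
```

{"api": "move_arm", "payload": {"plan": [[0,0,0.0015,0,0,0,0.01],[0,0,0.001,0,0,0,0.01],[0,0,0.0005,0,0,0,0.01],[0,0,0,0,0,0,0.01]]}}

```text
t: 18.68
tcp_pos: [0.4928, 0.0257, 0.0975]
ee_rot: [0.0, 0.033, 0.999, 0.0]
contact_force: [-0.3, -0.6, -1.1]
grip_width: 0.0227
grasp_force: 39.7
```

{"api": "move_arm", "payload": {"plan": [[0,0,0,0,0,0,0.03],[0,0,0,0,0,0,0.042],[0,0,0,0,0,0,0.042],[0,0,-0.01,0,0,0,0.042],[0,0,-0.03,0,0,0,0.042],[0,0,-0.035,0,0,0,0.042],[0,0,-0.03,0,0,0,0.042],[0,0.01,0,0,0,0,0.042]]}}

```text
t: 19.35
tcp_pos: [0.4971, 0.0338, 0.2087]
ee_rot: [0.006, 0.035, 0.999, 0.001]
contact_force: [0.9, 0.1, -0.7]
grip_width: 0.0422
grasp_force: 0.0
```

Run:
```python
from h import *
C=[(.481,.485),(.536,.406),(.492,.0265)]
a=cents("top",[w2px("top",(*c,.1 if c[1]>.1 else .107)) for c in C]); print(a,[px2w("top",x[:2],.1) for x in a if x])
b=cents("scene",[w2px("scene",(*c,.097 if c[1]>.1 else .104)) for c in C]); print(b,[px2w("scene",x[:2],.097) for x in b if x])
go(.536,.3,.205,.033)
```

```text
[(np.float64(197.21991598715098), np.float64(214.00024709661477), np.int32(52)), (np.float64(215.2890625), np.float64(193.89322916666666), np.int32(7)), (np.float64(335.0), np.float64(213.4), np.int32(15))] [array([0.48175233, 0.48381508, 0.1       ]), array([0.55367659, 0.42539621, 0.1       ]), array([0.48572927, 0.00768306, 0.1       ])]
[(np.float64(254.28850259225374), np.float64(143.81549252820983), np.int32(61)), (np.float64(276.1501803683311), np.float64(145.49705714828175), np.int32(91)), (np.float64(319.96095289271), np.float64(209.53412144008598), np.int32(114))] [array([0.47942393, 0.48454255, 0.097     ]), array([0.54341468, 0.430395  , 0.097     ]), array([0.49486525, 0.03297527, 0.097     ])]
at [0.494  0.0372 0.2039] tooly yaw 86.38 zaxis [ 0.004  0.002 -1.   ] F [-0.2   0.04 -0.69] M [ 0.052  0.003 -0.005] w 0.0422 t 19.4
total [-0.0253  0.2649 -0.0004] n 9 per row [-0.0028  0.0294 -0.    ]
```

Bottle 2 seems to have been knocked, so I search more widely.

Run:
```python
from h import *
for n,(u0,u1,v0,v1) in (("top",(175,245,180,235)),("scene",(240,300,130,175))):
    im=vision.capture(n); m=(im[v0:v1,u0:u1].min(2)>140).astype(np.uint8); k,l,s,c=cv2.connectedComponentsWithStats(m)
    for i in range(1,k):
        if s[i,4]>12: print(n,(c[i]+[u0,v0]).round(1),s[i,2:],px2w(n,c[i]+[u0,v0],.099).round(3))
    crop(n,u0,v0,u1-u0,v1-v0,6,f"k_{n}.png",im)
a=cv2.imread("pics/k_top.png");b=cv2.imread("pics/k_scene.png")
h=max(a.shape[0],b.shape[0]); f=lambda x:cv2.copyMakeBorder(x,0,h-x.shape[0],0,0,0)
cv2.imwrite("pics/k.png",np.hstack([f(a),f(b)])); print(cv2.imread("pics/k.png").shape)
```

```text
top [204.9 193.2] [ 24  11 144] [0.556 0.462 0.099]
top [241.9 200.9] [ 6  7 33] [0.529 0.331 0.099]
top [197.2 213.9] [ 8  7 39] [0.482 0.484 0.099]
top [192.1 231.8] [ 29   6 154] [0.42  0.498 0.099]
scene [242.6 131.4] [ 8  5 26] [0.477 0.586 0.099]
scene [254.5 143.4] [ 6  6 25] [0.48  0.484 0.099]
scene [271.6 145. ] [ 5  9 33] [0.529 0.44  0.099]
scene [278.9 143.5] [10  6 39] [0.557 0.434 0.099]
scene [242.4 158.9] [ 8 13 62] [0.4   0.415 0.099]
scene [289.9 170.7] [12 10 52] [0.511 0.261 0.099]
(330, 780, 3)
```

View pics/k.png

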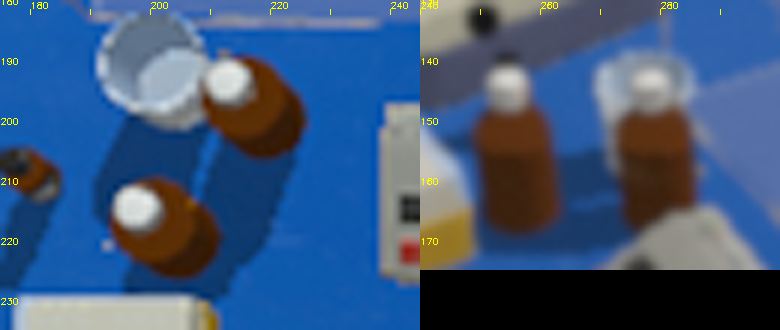

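Bottle 2 still stands, now beside the glass beaker: its cap is at (212.4,192.9) in top and (278.5,143.5) in scene. The beaker rim is at about (200,190) in top.

Run:
```python
from h import *
np.set_printoptions(precision=4,suppress=True)
print("b2",tri([("top",(212.4,192.9)),("scene",(278.5,143.5))]),px2w("top",(212.4,192.9),.1),px2w("scene",(278.5,143.5),.097))
print("rim",tri([("top",(200.,190.)),("scene",(278.,142.5))]))
for p,z in (((199.6,190),.1),((208.5,190),.1),((203,196),0),((208,198),0)): print(p,z,px2w("top",p,z))
for p,z in (((200,183),0),((200,168),.15),((200,168),.25),((200,168),.3)): print("hood",p,z,px2w("top",p,z))
# scene: hood lower-front corner points
for p in ((300,178),(278,150)): print(px2w("scene",p,0))
```

```text
b2 [0.5571 0.4364 0.0979] [0.5572 0.4357 0.1   ] [0.557  0.4377 0.097 ]
rim [0.5776 0.4895 0.0655]
(199.6, 190) 0.1 [0.5675 0.4811 0.1   ]
(208.5, 190) 0.1 [0.5676 0.45   0.1   ]
(203, 196) 0 [0.571 0.496 0.   ]
(208, 198) 0 [0.5634 0.4769 0.    ]
hood (200, 183) 0 [0.6211 0.5104 0.    ]
hood (200, 168) 0.15 [0.632  0.4703 0.15  ]
hood (200, 168) 0.25 [0.6001 0.441  0.25  ]
hood (200, 168) 0.3 [0.5842 0.4263 0.3   ]
[0.58   0.3226 0.    ]
[0.5957 0.5327 0.    ]
```

Run:
```python
from h import *
np.set_printoptions(precision=4,suppress=True)
for a,b in (((256.5,168),(320,150)),((177,168),(278,128))): 
    X=tri([("top",a),("scene",b)]); print(X,w2px("top",X),w2px("scene",X))
s=arm.sense();print(s["joint_pos"])
K,R,t=cam("scene");print(-R.T@t)
```

```text
[0.642  0.2803 0.126 ] [256.6603 167.5684] [319.5527 150.1431]
[0.6445 0.5812 0.0674] [175.761  171.6144] [282.1065 126.8112]
[-0.5642  0.2126  0.4738  2.0096 -0.1188  0.947   1.4766]
[-0.0792 -0.9584  1.0899]
```

Run:
```python
from h import *
go(.557,.4365,.205,.033)
```

```text
at [0.4923 0.0358 0.2017] tooly yaw 86.31 zaxis [-0.001 -0.    -1.   ] F [-1.07 -0.5  -0.31] M [-0.018  0.014  0.024] w 0.0419 t 19.6
total [-0.0387  0.404  -0.0035] n 13 per row [-0.003   0.0311 -0.0003]
```

{"api": "move_arm", "payload": {"plan": [[-0.002,0.018,0,0,0,0,0.042],[-0.003,0.032,0,0,0,0,0.042],[-0.003,0.032,0,0,0,0,0.042],[-0.003,0.032,0,0,0,0,0.042],[-0.003,0.032,0,0,0,0,0.042],[-0.003,0.032,0,0,0,0,0.042],[-0.003,0.032,0,0,0,0,0.042],[-0.003,0.032,0,0,0,0,0.042]]}}

```text
t: 20.22
tcp_pos: [0.5312, 0.2762, 0.2004]
ee_rot: [-0.001, 0.033, 0.999, -0.001]
contact_force: [0.8, 0.1, -0.8]
grip_width: 0.0421
grasp_force: 0.0
```

{"api": "move_arm", "payload": {"plan": [[-0.003,0.032,0,0,0,0,0.042],[-0.003,0.032,0,0,0,0,0.042],[-0.003,0.032,0,0,0,0,0.042],[-0.003,0.032,0,0,0,0,0.042],[-0.003,0.032,0,0,0,0,0.042],[-0.001,0.014,0,0,0,0,0.042],[0,0,0,0,0,1.2,0.042],[0,0,0,0,0,1.2,0.042]]}}

```text
t: 20.88
tcp_pos: [0.5582, 0.4487, 0.1992]
ee_rot: [-0.001, 0.139, 0.99, -0.002]
contact_force: [0.2, -0.7, 0.9]
grip_width: 0.0417
grasp_force: 0.0
```

{"api": "move_arm", "payload": {"plan": [[0,0,0,0,0,1.2,0.042],[0,0,0,0,0,1.2,0.042],[0,0,0,0,0,1.2,0.042],[0,0,0,0,0,1.2,0.042],[0,0,0,0,0,1.2,0.042],[0,0,0,0,0,1.2,0.042],[0,0,0,0,0,1.2,0.042],[0,0,0,0,0,1.2,0.042]]}}

```text
t: 21.55
tcp_pos: [0.5588, 0.447, 0.2]
ee_rot: [-0.0, 0.531, 0.848, -0.002]
contact_force: [0.5, 0.6, -0.2]
grip_width: 0.0421
grasp_force: 0.0
```

{"api": "move_arm", "payload": {"plan": [[0,0,0,0,0,1.2,0.042],[0,0,0,0,0,1.2,0.042],[0,0,0,0,0,1.2,0.042],[0,0,0,0,0,1.2,0.042],[0,0,0,0,0,1.2,0.042],[0,0,0,0,0,0,0.042],[0,0,0,0,0,0,0.042]]}}

```text
t: 22.13
tcp_pos: [0.5588, 0.4475, 0.2005]
ee_rot: [0.0, 0.729, 0.684, -0.001]
contact_force: [0.4, 0.3, -1.2]
grip_width: 0.0422
grasp_force: 0.0
```

Run:
```python
from h import *
go(.557,.4365,.089,.02)
b=cents("scene",[w2px("scene",X) for X in ((.481,.485,.097),(.557,.437,.097),(.493,.026,.104))]); print(b)
```

```text
at [0.5588 0.4475 0.2005] tooly yaw -3.62 zaxis [-0.002 -0.003 -1.   ] F [ 0.44  0.3  -1.22] M [-0.034 -0.018 -0.025] w 0.0422 t 22.1
total [-0.0108 -0.0009  0.1115] n 6 per row [-0.0018 -0.0002  0.0186]
[(np.float64(254.24737133370226), np.float64(144.10348644161593), np.int32(55)), (np.float64(278.2941086222768), np.float64(143.4835839214483), np.int32(136)), (np.float64(320.3266291230893), np.float64(209.6544650040225), np.int32(105))]
```

{"api": "move_arm", "payload": {"plan": [[-0.0105,-0.001,0,0,0,0,0.042],[0,0,0.02,0,0,0,0.042],[0,0,0.03,0,0,0,0.042],[0,0,0.025,0,0,0,0.042],[0,0,0.02,0,0,0,0.042],[0,0,0.01,0,0,0,0.042],[0,0,0.005,0,0,0,0.042],[0,0,0,0,0,0,0.042]]}}

```text
t: 22.85
tcp_pos: [0.553, 0.4376, 0.0903]
ee_rot: [-0.003, 0.729, 0.685, -0.004]
contact_force: [-8.6, 0.6, -0.7]
grip_width: 0.0419
grasp_force: 0.0
```

{"api": "move_arm", "payload": {"plan": [[0,0,0,0,0,0,0.036],[0,0,0,0,0,0,0.03],[0,0,0,0,0,0,0.024],[0,0,0,0,0,0,0.018],[0,0,0,0,0,0,0.01],[0,0,0,0,0,0,0.01],[0,0,0,0,0,0,0.01]], "force": 40}}

```text
t: 23.43
tcp_pos: [0.5583, 0.4378, 0.0939]
ee_rot: [0.0, 0.73, 0.684, 0.001]
contact_force: [-4.3, -1.7, 6.6]
grip_width: 0.0227
grasp_force: 38.4
```

{"api": "move_arm", "payload": {"plan": [[0,-0.001,-0.004,0,0,0,0.01],[0,-0.001,-0.008,0,0,0,0.01],[0,0,-0.015,0,0,0,0.01],[0,0,-0.02,0,0,0,0.01],[0,0,-0.025,0,0,0,0.01],[0,0,-0.025,0,0,0,0.01],[0,0,-0.015,0,0,0,0.01],[0,0,0,0,0,0,0.01]]}}

```text
t: 24.1
tcp_pos: [0.5582, 0.4384, 0.2099]
ee_rot: [0.001, 0.73, 0.683, 0.004]
contact_force: [0.1, 0.1, -1.6]
grip_width: 0.0226
grasp_force: 39.3
```

Run:
```python
from h import *
go(.5555,.0235,.225,.025)
```

```text
at [0.5582 0.4384 0.2099] tooly yaw -3.77 zaxis [ 0.007  0.005 -1.   ] F [ 0.14  0.14 -1.6 ] M [ 0.035 -0.073  0.05 ] w 0.0226 t 24.1
total [-0.4141  0.0246 -0.0173] n 17 per row [-0.0244  0.0014 -0.001 ]
```

{"api": "move_arm", "payload": {"plan": [[-0.01,0.001,-0.01,0,0,0,0.01],[-0.02,0.0015,-0.007,0,0,0,0.01],[-0.026,0.0015,0,0,0,0,0.01],[-0.026,0.0015,0,0,0,0,0.01],[-0.026,0.0015,0,0,0,0,0.01],[-0.026,0.0015,0,0,0,0,0.01],[-0.026,0.0015,0,0,0,0,0.01],[-0.026,0.0015,0,0,0,0,0.01]]}}

```text
t: 24.77
tcp_pos: [0.5538, 0.2491, 0.2204]
ee_rot: [-0.0, 0.73, 0.683, -0.001]
contact_force: [0.5, 0.8, -1.0]
grip_width: 0.0226
grasp_force: 39.4
```

{"api": "move_arm", "payload": {"plan": [[-0.026,0.0015,0,0,0,0,0.01],[-0.026,0.0015,0,0,0,0,0.01],[-0.026,0.0015,0,0,0,0,0.01],[-0.026,0.0015,0,0,0,0,0.01],[-0.026,0.0015,0,0,0,0,0.01],[-0.026,0.0015,0,0,0,0,0.01],[-0.026,0.0015,0,0,0,0,0.01],[-0.022,0.0015,0,0,0,0,0.01]]}}

```text
t: 25.43
tcp_pos: [0.552, 0.0442, 0.2206]
ee_rot: [-0.001, 0.73, 0.683, -0.001]
contact_force: [-0.6, 0.4, -1.1]
grip_width: 0.0225
grasp_force: 39.4
```

{"api": "move_arm", "payload": {"plan": [[-0.015,0.001,0,0,0,0,0.01],[-0.009,0.0005,0,0,0,0,0.01],[0,0,0,0,0,0,0.01],[0,0,0,0,0,0,0.01],[0,0,0,0,0,0,0.01]]}}

```text
t: 25.85
tcp_pos: [0.5532, 0.0247, 0.2208]
ee_rot: [-0.001, 0.729, 0.684, -0.0]
contact_force: [0.0, 0.2, -1.6]
grip_width: 0.0224
grasp_force: 39.4
```

Run:
```python
from h import *
np.set_printoptions(precision=4,suppress=True)
go(.5555,.0235,.155,.015)
im=vision.capture("scene"); s,R=pose()
# amber bottle blob in hand: compare centroid/axis with expectation
p=w2px("scene",s["tcp_pos"]-[0,0,.0925]); q=w2px("scene",s["tcp_pos"]); print("foot/tcp px",p,q)
u0,u1=int(q[0])-30,int(q[0])+30; v0,v1=int(q[1])-5,int(p[1])+15
c=im[v0:v1,u0:u1].astype(int); m=((c[:,:,0]>c[:,:,2]+25)&(c[:,:,0]>c[:,:,1]+15)).astype(np.uint8)
k,l,st,ce=cv2.connectedComponentsWithStats(m)
i=1+np.argmax(st[1:,4]);print(st[i]+[u0,v0,0,0,0],ce[i]+[u0,v0])
for r in range(st[i,1],st[i,1]+st[i,3],3):
    x=np.where(l[r]==i)[0]; print(r+v0,x.min()+u0,x.max()+u0,end="; ")
a=cents("top",[w2px("top",(.481,.485,.1))]);print(a)
```

```text
at [0.5532 0.0247 0.2208] tooly yaw -3.63 zaxis [-0.001  0.001 -1.   ] F [ 0.04  0.2  -1.58] M [-0.008 -0.025 -0.017] w 0.0224 t 25.9
total [-0.0011  0.0024  0.0658] n 5 per row [-0.0002  0.0005  0.0132]
foot/tcp px [337.2188 196.849 ] [337.377  173.0059]
[330 177  16  25 346] [337.5434 188.8728]
177 333 342; 180 330 345; 183 330 345; 186 331 345; 189 331 344; 192 331 345; 195 331 344; 198 331 344; 201 334 341; [(np.float64(197.21985640009905), np.float64(213.9985144837831), np.int32(51))]
```

The bottle hangs upright and centred in the grip. I lower it.

{"api": "move_arm", "payload": {"plan": [[-0.001,0.0025,0.01,0,0,0,0.01],[0,0,0.015,0,0,0,0.01],[0,0,0.015,0,0,0,0.01],[0,0,0.012,0,0,0,0.01],[0,0,0.009,0,0,0,0.01],[0,0,0.005,0,0,0,0.01],[0,0,0,0,0,0,0.01]]}}

```text
t: 26.53
tcp_pos: [0.5553, 0.0222, 0.1539]
ee_rot: [-0.001, 0.73, 0.684, -0.001]
contact_force: [0.7, 0.6, -2.2]
grip_width: 0.0228
grasp_force: 39.4
```

Run:
```python
from h import *
go(.5555,.0235,.102,.01)
```

```text
at [0.5553 0.0222 0.1539] tooly yaw -3.73 zaxis [-0.002 -0.    -1.   ] F [ 0.67  0.65 -2.23] M [ 0.036 -0.017 -0.014] w 0.0228 t 26.5
total [0.0013 0.0003 0.0519] n 6 per row [0.0002 0.     0.0087]
```

{"api": "move_arm", "payload": {"plan": [[0.001,0,0.01,0,0,0,0.01],[0,0,0.012,0,0,0,0.01],[0,0,0.012,0,0,0,0.01],[0,0,0.009,0,0,0,0.01],[0,0,0.005,0,0,0,0.01],[0,0,0.002,0,0,0,0.01],[0,0,0.001,0,0,0,0.01],[0,0,0,0,0,0,0.01]]}}

```text
t: 27.2
tcp_pos: [0.5561, 0.0229, 0.1042]
ee_rot: [0.0, 0.73, 0.684, 0.0]
contact_force: [-0.5, 0.7, -1.7]
grip_width: 0.0226
grasp_force: 39.4
```

{"api": "move_arm", "payload": {"plan": [[0,0,0.001,0,0,0,0.01],[0,0,0.001,0,0,0,0.01],[0,0,0,0,0,0,0.01]]}}

```text
t: 27.45
tcp_pos: [0.556, 0.0231, 0.1024]
ee_rot: [0.0, 0.73, 0.684, 0.0]
contact_force: [-0.1, -0.0, -1.7]
grip_width: 0.0225
grasp_force: 39.4
```

{"api": "move_arm", "payload": {"plan": [[0,0,0.001,0,0,0,0.01],[0,0,0.001,0,0,0,0.01],[0,0,0.001,0,0,0,0.01],[0,0,0,0,0,0,0.01]]}}

```text
t: 27.78
tcp_pos: [0.5564, 0.0228, 0.1006]
ee_rot: [-0.0, 0.73, 0.684, 0.001]
contact_force: [-3.7, 0.8, 9.4]
grip_width: 0.0231
grasp_force: 40.4
```

{"api": "move_arm", "payload": {"plan": [[0,0,-0.001,0,0,0,0.03],[0,0,0,0,0,0,0.04],[0,0,0,0,0,0,0.042],[0,0,-0.01,0,0,0,0.042],[0,0,-0.03,0,0,0,0.042],[0,0,-0.035,0,0,0,0.042],[0,0,-0.025,0,0,0,0.042],[0,0,0,0,0,0,0.042]]}}

```text
t: 28.45
tcp_pos: [0.5595, 0.0223, 0.2059]
ee_rot: [0.003, 0.73, 0.683, 0.004]
contact_force: [-0.5, -0.5, -0.1]
grip_width: 0.0419
grasp_force: 0.0
```

Run:
```python
from h import *
np.set_printoptions(precision=4,suppress=True)
X=[(.481,.485,.099),(.493,.026,.106),(.556,.023,.106)]
for n in("top","scene"):
    c=cents(n,[w2px(n,x) for x in X]); print(n,[(np.round(k[:2],1),k[2],px2w(n,k[:2],x[2])[:2]) for k,x in zip(c,X) if k])
go(.481,.485,.2,.033)
```

```text
top [(array([197.2, 214. ]), np.int32(52), array([0.482 , 0.4841])), (array([325., 187.]), np.int32(1), array([0.5784, 0.0425]))]
scene [(array([254.3, 143.8]), np.int32(61), array([0.4783, 0.4817])), (array([320.3, 209.7]), np.int32(108), array([0.4903, 0.0229])), (array([338.9, 201.8]), np.int32(122), array([0.5593, 0.0243]))]
at [0.5565 0.0231 0.2014] tooly yaw -3.73 zaxis [ 0.002  0.001 -1.   ] F [-0.6   0.14 -0.36] M [-0.043  0.031 -0.035] w 0.0418 t 28.6
total [ 0.456  -0.1054  0.0018] n 15 per row [ 0.0304 -0.007   0.0001]
```

{"api": "move_arm", "payload": {"plan": [[0.02,-0.0045,0,0,0,0,0.042],[0.032,-0.0075,0,0,0,0,0.042],[0.032,-0.0075,0,0,0,0,0.042],[0.032,-0.0075,0,0,0,0,0.042],[0.032,-0.0075,0,0,0,0,0.042],[0.032,-0.0075,0,0,0,0,0.042],[0.032,-0.0075,0,0,0,0,0.042],[0.032,-0.0075,0,0,0,0,0.042]]}}

```text
t: 29.22
tcp_pos: [0.5135, 0.2715, 0.1988]
ee_rot: [-0.0, 0.73, 0.684, -0.001]
contact_force: [0.3, -1.4, -0.1]
grip_width: 0.0421
grasp_force: 0.0
```

{"api": "move_arm", "payload": {"plan": [[0.032,-0.0075,0,0,0,0,0.042],[0.032,-0.0075,0,0,0,0,0.042],[0.032,-0.0075,0,0,0,0,0.042],[0.032,-0.0075,0,0,0,0,0.042],[0.032,-0.0075,0,0,0,0,0.042],[0.032,-0.0075,0,0,0,0,0.042],[0.02,-0.005,0,0,0,0,0.042],[0,0,0,0,0,0,0.042]]}}

```text
t: 29.88
tcp_pos: [0.4749, 0.4911, 0.1973]
ee_rot: [-0.001, 0.727, 0.687, -0.001]
contact_force: [-1.2, 0.4, -0.4]
grip_width: 0.0425
grasp_force: 0.0
```

{"api": "move_arm", "payload": {"plan": [[0,0,0,0,0,0,0.042],[0,0,0,0,0,0,0.042]]}}

```text
t: 30.05
tcp_pos: [0.4789, 0.4834, 0.199]
ee_rot: [0.001, 0.73, 0.683, -0.001]
contact_force: [-0.1, -0.5, 0.2]
grip_width: 0.0421
grasp_force: 0.0
```

Run:
```python
from h import *
np.set_printoptions(precision=4,suppress=True)
X=[(.481,.485,.099),(.493,.026,.106),(.556,.023,.106)]
for n in("top","scene"):
    c=cents(n,[w2px(n,x) for x in X]); print(n,[(np.round(k[:2],1),k[2],px2w(n,k[:2],x[2])[:2]) for k,x in zip(c,X) if k])
go(.4815,.4845,.0895,.02)
```

```text
top [(array([197.2, 214. ]), np.int32(50), array([0.482 , 0.4841])), (array([330.6, 210.8]), np.int32(51), array([0.4937, 0.0228])), (array([331.5, 193.1]), np.int32(51), array([0.5566, 0.0199]))]
scene [(array([254.3, 143.8]), np.int32(60), array([0.4784, 0.4819])), (array([320.3, 209.6]), np.int32(101), array([0.4903, 0.023 ])), (array([338.9, 201.8]), np.int32(120), array([0.5593, 0.0243]))]
at [0.4797 0.4829 0.1999] tooly yaw -3.91 zaxis [-0.    -0.001 -1.   ] F [-0.41  0.08  0.91] M [-0.024  0.021  0.025] w 0.0415 t 30.1
total [0.0018 0.0018 0.1104] n 6 per row [0.0003 0.0003 0.0184]
```

Two bottles stand in their pockets. I go down on the third.

{"api": "move_arm", "payload": {"plan": [[0.0015,0.001,0.02,0,0,0,0.042],[0,0,0.03,0,0,0,0.042],[0,0,0.025,0,0,0,0.042],[0,0,0.02,0,0,0,0.042],[0,0,0.01,0,0,0,0.042],[0,0,0.005,0,0,0,0.042],[0,0,0,0,0,0,0.042]]}}

```text
t: 30.73
tcp_pos: [0.4803, 0.4856, 0.0898]
ee_rot: [0.0, 0.73, 0.683, -0.001]
contact_force: [0.3, 0.1, 0.6]
grip_width: 0.0421
grasp_force: 0.0
```

{"api": "move_arm", "payload": {"plan": [[0,0,0,0,0,0,0.036],[0,0,0,0,0,0,0.03],[0,0,0,0,0,0,0.024],[0,0,0,0,0,0,0.018],[0,0,0,0,0,0,0.01],[0,0,0,0,0,0,0.01],[0,0,0,0,0,0,0.01]]}}

```text
t: 31.32
tcp_pos: [0.4805, 0.4872, 0.0919]
ee_rot: [-0.0, 0.73, 0.684, 0.001]
contact_force: [-1.9, 0.7, 7.4]
grip_width: 0.0226
grasp_force: 39.1
```

{"api": "move_arm", "payload": {"plan": [[0,0,-0.005,0,0,0,0.01],[0,0,-0.01,0,0,0,0.01],[0,0,-0.015,0,0,0,0.01],[0,0,-0.025,0,0,0,0.01],[0,0,-0.03,0,0,0,0.01],[0,0,-0.03,0,0,0,0.01],[0,0,-0.015,0,0,0,0.01],[0,0,0,0,0,0,0.01]]}}

```text
t: 31.98
tcp_pos: [0.4825, 0.4875, 0.2261]
ee_rot: [-0.0, 0.73, 0.683, 0.005]
contact_force: [0.4, 0.5, -1.0]
grip_width: 0.0228
grasp_force: 39.4
```

Run:
```python
from h import *
go(.5525,-.0405,.22,.026)
```

```text
at [0.4825 0.4875 0.2261] tooly yaw -3.77 zaxis [ 0.007  0.007 -1.   ] F [ 0.45  0.51 -0.97] M [ 0.051 -0.049  0.019] w 0.0228 t 32.0
total [-0.5223  0.1045  0.003 ] n 21 per row [-0.0249  0.005   0.0001]
```

{"api": "move_arm", "payload": {"plan": [[-0.015,0.001,0,0,0,0,0.01],[-0.026,0.002,0,0,0,0,0.01],[-0.026,0.002,0,0,0,0,0.01],[-0.026,0.002,0,0,0,0,0.01],[-0.026,0.002,0,0,0,0,0.01],[-0.026,0.002,0,0,0,0,0.01],[-0.026,0.002,0,0,0,0,0.01],[-0.026,0.002,0,0,0,0,0.01]]}}

```text
t: 32.65
tcp_pos: [0.4813, 0.2872, 0.2194]
ee_rot: [-0.0, 0.73, 0.684, -0.001]
contact_force: [0.1, -0.3, -0.3]
grip_width: 0.0227
grasp_force: 39.4
```

{"api": "move_arm", "payload": {"plan": [[-0.026,0.002,0,0,0,0,0.01],[-0.026,0.002,0,0,0,0,0.01],[-0.026,0.002,0,0,0,0,0.01],[-0.026,0.002,0,0,0,0,0.01],[-0.026,0.002,0,0,0,0,0.01],[-0.026,0.002,0,0,0,0,0.01],[-0.026,0.002,0,0,0,0,0.01],[-0.026,0.002,0,0,0,0,0.01]]}}

```text
t: 33.32
tcp_pos: [0.4836, 0.0789, 0.2197]
ee_rot: [-0.0, 0.73, 0.684, -0.0]
contact_force: [0.3, 0.2, -1.4]
grip_width: 0.0228
grasp_force: 39.4
```

{"api": "move_arm", "payload": {"plan": [[-0.026,0.002,0,0,0,0,0.01],[-0.026,0.002,0,0,0,0,0.01],[-0.026,0.002,0,0,0,0,0.01],[-0.02,0.001,0,0,0,0,0.01],[-0.012,0.001,0,0,0,0,0.01],[-0.007,0,0,0,0,0,0.01],[0,0,0,0,0,0,0.01],[0,0,0,0,0,0,0.01]]}}

```text
t: 33.98
tcp_pos: [0.4845, -0.0364, 0.2198]
ee_rot: [-0.0, 0.73, 0.684, -0.0]
contact_force: [1.0, -0.3, -1.1]
grip_width: 0.023
grasp_force: 39.4
```

```bash
cat > hb.py <<'E'
from h import *
np.set_printoptions(precision=4,suppress=True)
im=vision.capture("scene"); s,R=pose()
p=w2px("scene",s["tcp_pos"]-[0,0,.0915]); q=w2px("scene",s["tcp_pos"]); print("foot/tcp px",p,q)
u0,u1=int(q[0])-30,int(q[0])+30; v0,v1=int(q[1])-5,int(p[1])+15
c=im[v0:v1,u0:u1].astype(int); m=((c[:,:,0]>c[:,:,2]+25)&(c[:,:,0]>c[:,:,1]+15)).astype(np.uint8)
k,l,st,ce=cv2.connectedComponentsWithStats(m)
i=1+np.argmax(st[1:,4]);print(st[i]+[u0,v0,0,0,0])
for r in range(st[i,1],st[i,1]+st[i,3],3):
    x=np.where(l[r]==i)[0]; print(r+v0,x.min()+u0,x.max()+u0,end="; ")
print()
E
python3 - <<'E'
import hb
hb.go(.489,-.036,.155,.02)
E
```

```text
foot/tcp px [328.7339 215.6082] [328.546  191.6628]
[310 186  36  40 607]
186 310 311; 189 312 314; 192 314 316; 195 317 319; 198 319 336; 201 321 337; 204 322 337; 207 322 343; 210 322 345; 213 322 345; 216 314 344; 219 313 336; 222 314 327; 225 317 318; 
at [ 0.4847 -0.0359  0.2199] tooly yaw -3.67 zaxis [-0.001  0.001 -1.   ] F [-0.96 -0.46 -1.55] M [ 0.024 -0.045  0.009] w 0.0231 t 34.0
total [0.0001 0.0044 0.0649] n 4 per row [0.     0.0011 0.0162]
```

{"api": "move_arm", "payload": {"plan": [[0,0.004,0.01,0,0,0,0.01],[0,0,0.015,0,0,0,0.01],[0,0,0.015,0,0,0,0.01],[0,0,0.012,0,0,0,0.01],[0,0,0.009,0,0,0,0.01],[0,0,0.005,0,0,0,0.01],[0,0,0,0,0,0,0.01]]}}

```text
t: 34.62
tcp_pos: [0.4883, -0.0368, 0.1532]
ee_rot: [-0.001, 0.73, 0.684, -0.001]
contact_force: [-0.6, -0.1, -1.5]
grip_width: 0.0228
grasp_force: 39.4
```

Run:
```python
from h import *
go(.489,-.036,.101,.02)
```

```text
at [ 0.4883 -0.0368  0.1532] tooly yaw -3.71 zaxis [-0.002 -0.    -1.   ] F [-0.65 -0.12 -1.5 ] M [ 0.031  0.045 -0.018] w 0.0228 t 34.6
total [0.0009 0.0008 0.0522] n 3 per row [0.0003 0.0003 0.0174]
```

{"api": "move_arm", "payload": {"plan": [[0.001,0,0.01,0,0,0,0.01],[0,0,0.012,0,0,0,0.01],[0,0,0.012,0,0,0,0.01],[0,0,0.009,0,0,0,0.01],[0,0,0.005,0,0,0,0.01],[0,0,0.002,0,0,0,0.01],[0,0,0.001,0,0,0,0.01],[0,0,0,0,0,0,0.01]]}}

```text
t: 35.28
tcp_pos: [0.4891, -0.0364, 0.1032]
ee_rot: [0.0, 0.73, 0.684, 0.0]
contact_force: [-0.4, -0.7, -1.8]
grip_width: 0.0227
grasp_force: 39.4
```

{"api": "move_arm", "payload": {"plan": [[0,0,0.001,0,0,0,0.01],[0,0,0.001,0,0,0,0.01],[0,0,0.001,0,0,0,0.01],[0,0,0,0,0,0,0.01]]}}

```text
t: 35.62
tcp_pos: [0.4889, -0.0362, 0.1002]
ee_rot: [-0.0, 0.73, 0.684, 0.0]
contact_force: [-0.2, 0.3, -1.2]
grip_width: 0.0228
grasp_force: 39.4
```

{"api": "move_arm", "payload": {"plan": [[0,0,0.001,0,0,0,0.01],[0,0,0.0005,0,0,0,0.01],[0,0,0,0,0,0,0.01]]}}

```text
t: 35.87
tcp_pos: [0.489, -0.0363, 0.0989]
ee_rot: [-0.0, 0.73, 0.684, 0.0]
contact_force: [-0.9, -0.4, 1.6]
grip_width: 0.0227
grasp_force: 39.8
```

{"api": "move_arm", "payload": {"plan": [[0,0,0,0,0,0,0.03],[0,0,0,0,0,0,0.04],[0,0,0,0,0,0,0.042],[0,0,-0.01,0,0,0,0.042],[0,0,-0.03,0,0,0,0.042],[0,0,-0.035,0,0,0,0.042],[0,0,-0.03,0,0,0,0.042],[0,0,0,0,0,0,0.042]]}}

```text
t: 36.53
tcp_pos: [0.4927, -0.0373, 0.2094]
ee_rot: [0.003, 0.73, 0.683, 0.005]
contact_force: [1.2, -0.5, -0.5]
grip_width: 0.042
grasp_force: 0.0
```

Run:
```python
from h import *
np.set_printoptions(precision=4,suppress=True)
X=[(.489,-.039,.106),(.493,.026,.106),(.556,.023,.106)]
for n in("scene",):
    c=cents(n,[w2px(n,x) for x in X]); print(n,[(np.round(k[:2],1),k[2],px2w(n,k[:2],x[2])[:2]) for k,x in zip(c,X) if k])
go(.483,-.17,.21,.03)
print(pose()[0]["joint_pos"])
```

```text
scene [(array([330.5, 221.8]), np.int32(99), array([ 0.4877, -0.041 ])), (array([320.3, 209.7]), np.int32(111), array([0.4903, 0.0228])), (array([338.9, 201.8]), np.int32(122), array([0.5593, 0.0243]))]
at [ 0.4912 -0.0366  0.2071] tooly yaw -3.74 zaxis [ 0.007  0.002 -1.   ] F [ 0.08  0.36 -0.84] M [ 0.007 -0.013  0.039] w 0.0423 t 36.6
total [-0.1337  0.0006 -0.0032] n 5 per row [-0.0267  0.0001 -0.0006]
[-0.7927  0.264   0.9413  2.0269 -0.2626  0.9664  0.2166]
```

Run:
```python
from h import *
np.set_printoptions(precision=4,suppress=True)
X=tri([("top",(372.,229)),("scene",(330.5,251.2))]); print(X,w2px("top",X),w2px("scene",X))
# dark sleeve now
for n,(u0,u1,v0,v1) in (("top",(360,390,185,245)),("scene",(318,385,215,275))):
    im=vision.capture(n); m=(im[v0:v1,u0:u1].max(2)<38).astype(np.uint8); k,l,s,c=cv2.connectedComponentsWithStats(m)
    for i in range(1,k):
        if s[i,4]>25: print(n,(c[i]+[u0,v0]).round(1),s[i]+[u0,v0,0,0,0])
for th in (1.1,1.2,1.3,1.4,1.5):
    Y=np.array([.485,-.005-.125*np.sin(th),.073+.125*np.cos(th)]); a=np.array([.05,-.003,0])
    print(th,Y,[w2px(n,Y+k*a).round(1) for n in("top","scene") for k in(-1,1)])
```

```text
[ 0.4364 -0.1217  0.0784] [372.1022 228.7107] [330.2562 251.2733]
top [373.9 214.6] [372 201   4  27  84]
1.1 [ 0.485  -0.1164  0.1297] [array([371.3, 226.5]), array([372.5, 197.6]), array([328.2, 236.9]), array([358.6, 225.4])]
1.2 [ 0.485  -0.1215  0.1183] [array([372.5, 227.1]), array([373.6, 198.4]), array([329.2, 240.9]), array([359.5, 229.3])]
1.3 [ 0.485  -0.1254  0.1064] [array([373.2, 227.7]), array([374.3, 199.2]), array([329.9, 244.7]), array([360.1, 233. ])]
1.4 [ 0.485  -0.1282  0.0942] [array([373.6, 228.3]), array([374.7, 200.1]), array([330.5, 248.3]), array([360.5, 236.6])]
1.5 [ 0.485  -0.1297  0.0818] [array([373.6, 228.9]), array([374.7, 200.9]), array([330.7, 251.7]), array([360.7, 240. ])]
```

The sleeve fits θ ≈ −1.45 (grip at about y = −0.129, z = 0.088). I move above it and turn the fingers across it.

{"api": "move_arm", "payload": {"plan": [[-0.03,-0.002,0,0,0,-1.2,0.042],[0,0,0,0,0,-1.2,0.042],[0,0,0,0,0,-1.2,0.042],[0,0,0,0,0,-1.2,0.042],[0,0,0,0,0,-1.2,0.042],[0,0,0,0,0,-1.2,0.042],[0,0,0,0,0,-1.2,0.042],[0,0,0,0,0,-1.2,0.042]]}}

```text
t: 37.35
tcp_pos: [0.4838, -0.066, 0.2023]
ee_rot: [-0.001, 0.386, 0.922, -0.001]
contact_force: [-0.9, 0.1, -1.3]
grip_width: 0.0417
grasp_force: 0.0
```

{"api": "move_arm", "payload": {"plan": [[0,0,0,0,0,-1.2,0.042],[0,0,0,0,0,-1.2,0.042],[0,0,0,0,0,-1.2,0.042],[0,0,0,0,0,-1.2,0.042],[0,0,0,0,0,-1.2,0.042],[0,0,0,0,0,-1.2,0.042],[0,0,0,0,0,-1.2,0.042],[0,0,0,0,0,0,0.042]]}}

```text
t: 38.02
tcp_pos: [0.4839, -0.066, 0.2024]
ee_rot: [-0.002, 0.032, 0.999, -0.0]
contact_force: [-0.2, 0.7, 0.8]
grip_width: 0.0419
grasp_force: 0.0
```

Run:
```python
from h import *
go(.486,-.129,.15,.02)
print(px2w("top",(381,214),.077),px2w("top",(382.5,214),.077))
```

```text
at [ 0.4839 -0.066   0.2024] tooly yaw 86.33 zaxis [-0.003 -0.    -1.   ] F [-0.16  0.66  0.77] M [ 0.021 -0.021  0.007] w 0.0419 t 38.0
total [-0.0063 -0.0627  0.0524] n 5 per row [-0.0013 -0.0125  0.0105]
[ 0.48903624 -0.15415244  0.077     ] [ 0.48905676 -0.15940668  0.077     ]
```

{"api": "move_arm", "payload": {"plan": [[-0.003,-0.02,0,0,0,0,0.034],[-0.003,-0.026,0,0,0,0,0.034],[0,-0.017,0.01,0,0,0,0.034],[0,0,0.022,0,0,0,0.034],[0,0,0.02,0,0,0,0.034],[0,0,0,0,0,0,0.034],[0,0,0,0,0,0,0.034]], "force": 20}}

```text
t: 38.6
tcp_pos: [0.4857, -0.1292, 0.1505]
ee_rot: [-0.002, 0.034, 0.999, -0.0]
contact_force: [0.5, -0.1, 1.2]
grip_width: 0.0341
grasp_force: 0.0
```

Run:
```python
from h import *
go(.486,-.129,.082,.015)
```

```text
at [ 0.4857 -0.1292  0.1505] tooly yaw 86.14 zaxis [-0.004 -0.    -1.   ] F [ 0.5  -0.14  1.18] M [ 0.029  0.002 -0.004] w 0.0341 t 38.6
total [-0.0006  0.0002  0.0685] n 5 per row [-0.0001  0.      0.0137]
```

{"api": "move_arm", "payload": {"plan": [[0,0,0.015,0,0,0,0.034],[0,0,0.015,0,0,0,0.034],[0,0,0.012,0,0,0,0.034],[0,0,0.01,0,0,0,0.034],[0,0,0.008,0,0,0,0.034],[0,0,0.006,0,0,0,0.034],[0,0,0.002,0,0,0,0.034],[0,0,0,0,0,0,0.034]]}}

```text
t: 39.27
tcp_pos: [0.4869, -0.1293, 0.0836]
ee_rot: [-0.0, 0.033, 0.999, 0.0]
contact_force: [0.0, 0.4, 0.8]
grip_width: 0.0338
grasp_force: 0.0
```

{"api": "move_arm", "payload": {"plan": [[0,0,0,0,0,0,0.028],[0,0,0,0,0,0,0.02],[0,0,0,0,0,0,0.012],[0,0,0,0,0,0,0.005],[0,0,0,0,0,0,0],[0,0,0,0,0,0,0]], "force": 25}}

```text
t: 39.77
tcp_pos: [0.4873, -0.1291, 0.0839]
ee_rot: [0.0, 0.033, 0.999, 0.0]
contact_force: [0.8, 0.8, 0.8]
grip_width: 0.0144
grasp_force: 26.6
```

{"api": "move_arm", "payload": {"plan": [[0,0.0015,-0.009,0,0,0,0],[0,0.002,-0.009,0,0,0,0],[0,0.003,-0.009,0,0,0,0],[0,0.003,-0.009,0,0,0,0],[0,0.0045,-0.008,0,0,0,0],[0,0.0045,-0.008,0,0,0,0],[0,0.0035,-0.005,0,0,0,0],[0,0.0035,-0.005,0,0,0,0]]}}

```text
t: 40.43
tcp_pos: [0.4881, -0.1064, 0.1474]
ee_rot: [0.0, 0.033, 0.999, -0.002]
contact_force: [-2.9, -8.1, 3.6]
grip_width: 0.0134
grasp_force: 24.0
```

Run:
```python
from h import *
go(.486,-.129,.082,.015)
for n,(u0,u1,v0,v1) in (("top",(330,390,185,245)),):
    im=vision.capture(n); m=(im[v0:v1,u0:u1].max(2)<38).astype(np.uint8); k,l,s,c=cv2.connectedComponentsWithStats(m)
    for i in range(1,k):
        if s[i,4]>25: print(n,(c[i]+[u0,v0]).round(1),s[i]+[u0,v0,0,0,0])
```

```text
at [ 0.4881 -0.1064  0.1474] tooly yaw 86.17 zaxis [ 0.001 -0.003 -1.   ] F [-2.88 -8.06  3.58] M [-1.875  0.62  -0.023] w 0.0134 t 40.4
total [ 0.0006 -0.0225  0.0655] n 5 per row [ 0.0001 -0.0045  0.0131]
```

{"api": "move_arm", "payload": {"plan": [[0,0,0,0,0,0,0.024],[0,0,0,0,0,0,0.024],[0,0,0,0,0,0,0.024],[0,0,0.006,0,0,0,0.024],[0,0,0.006,0,0,0,0.024],[0,0,0,0,0,0,0.024]]}}

```text
t: 40.98
tcp_pos: [0.4875, -0.1032, 0.1322]
ee_rot: [-0.001, 0.032, 0.999, 0.0]
contact_force: [0.0, -0.1, 0.9]
grip_width: 0.0241
grasp_force: 0.0
```

```bash
cat > chk.py <<'E'
from h import *
np.set_printoptions(precision=4,suppress=True)
X=[(.489,-.039,.106),(.493,.026,.106),(.556,.023,.106)]
for n in("scene","top"):
    c=cents(n,[w2px(n,x) for x in X]); print(n,[(np.round(k[:2],1),k[2],px2w(n,k[:2],x[2])[:2]) for k,x in zip(c,X) if k])
E
python3 chk.py
python3 - <<'E'
from h import *
go(.488,-.1,.135,.015)
E
```

```text
scene [(array([330.3, 221.5]), np.int32(83), array([ 0.4878, -0.0398])), (array([320.3, 209.7]), np.int32(109), array([0.4903, 0.0229]))]
top [(array([348.7, 211.7]), np.int32(43), array([ 0.4906, -0.0394])), (array([330.6, 210.8]), np.int32(52), array([0.4936, 0.023 ])), (array([331.5, 193.1]), np.int32(51), array([0.5565, 0.0198]))]
at [ 0.4881 -0.1037  0.133 ] tooly yaw 86.26 zaxis [-0.002  0.    -1.   ] F [ 0.32  0.43 -0.81] M [-0.074 -0.02  -0.025] w 0.024 t 41.1
total [ 0.0003  0.0037 -0.002 ] n 1 per row [ 0.0003  0.0037 -0.002 ]
```

{"api": "move_arm", "payload": {"plan": [[0,0.008,-0.007,0,0,0,0.024],[0,0.009,-0.009,0,0,0,0.024],[0,0.01,-0.007,0,0,0,0.024],[0,0.01,-0.007,0,0,0,0.024],[0,0.011,-0.005,0,0,0,0.024],[0,0.012,-0.005,0,0,0,0.024],[0,0.012,-0.003,0,0,0,0.024],[0,0.012,-0.002,0,0,0,0.024]]}}

```text
t: 41.75
tcp_pos: [0.4945, -0.0204, 0.1794]
ee_rot: [0.001, 0.033, 0.999, -0.0]
contact_force: [0.5, -1.7, 0.9]
grip_width: 0.0242
grasp_force: 0.7
```

{"api": "move_arm", "payload": {"plan": [[0,0.008,-0.001,0,0,0,0.024],[0,0.005,0,0,0,0,0.024],[0,0,0,0,0,0,0.024],[0,0,0,0,0,0,0.024]]}}

```text
t: 42.08
tcp_pos: [0.4946, -0.007, 0.1794]
ee_rot: [-0.0, 0.033, 0.999, 0.0]
contact_force: [0.2, -0.6, -0.7]
grip_width: 0.0244
grasp_force: 0.0
```

```bash
python3 chk.py
python3 - <<'E'
from h import *
go(.489,-.0044,.179,.015)
E
```

```text
scene [(array([330.5, 221.9]), np.int32(98), array([ 0.4873, -0.0413])), (array([320.1, 209.4]), np.int32(105), array([0.4904, 0.0244])), (array([338.9, 201.8]), np.int32(122), array([0.5593, 0.0243]))]
top [(array([343.7, 209.7]), np.int32(3), array([ 0.4977, -0.022 ]))]
at [ 0.4945 -0.0075  0.1794] tooly yaw 86.21 zaxis [-0.001 -0.    -1.   ] F [ 0.53 -0.23 -0.72] M [-0.049 -0.05  -0.021] w 0.0238 t 42.2
total [0.0057 0.0027 0.0004] n 1 per row [0.0057 0.0027 0.0004]
```

Working as planned. I centre on the axis and close gently so the sleeve stands upright, then open and withdraw.

{"api": "move_arm", "payload": {"plan": [[0,0.0025,0,0,0,0,0.024],[0,0,0,0,0,0,0.02],[0,0,0,0,0,0,0.017],[0,0,0,0,0,0,0.015],[0,0,0,0,0,0,0.015],[0,0,0,0,0,0,0.015]], "force": 20}}

```text
t: 42.68
tcp_pos: [0.4949, -0.0048, 0.1797]
ee_rot: [-0.0, 0.033, 0.999, -0.0]
contact_force: [-1.2, -1.4, 0.6]
grip_width: 0.0153
grasp_force: 15.9
```

{"api": "move_arm", "payload": {"plan": [[0,0,0,0,0,0,0.025],[0,0,0,0,0,0,0.04],[0,0,0,0,0,0,0.05],[0,0,-0.02,0,0,0,0.05],[0,0,-0.035,0,0,0,0.05],[0,0,-0.04,0,0,0,0.05],[0,0.03,-0.03,0,0,0,0.05],[0,0.04,0,0,0,0,0.05]]}}

```text
t: 43.35
tcp_pos: [0.5033, 0.0619, 0.3111]
ee_rot: [0.006, 0.037, 0.999, 0.002]
contact_force: [1.0, 0.1, 0.4]
grip_width: 0.05
grasp_force: 0.0
```

{"api": "move_arm", "payload": {"plan": [[0,0.04,0,0,0,0,0.05],[0,0.04,0,0,0,0,0.05],[0,0.04,0,0,0,0,0.05],[0,0.04,0,0,0,0,0.05],[0,0.04,0,0,0,0,0.05],[0,0.02,0,0,0,0,0.05],[0,0,0,0,0,0,0.05]]}}

```text
t: 43.93
tcp_pos: [0.5124, 0.291, 0.3031]
ee_rot: [-0.001, 0.028, 1.0, 0.001]
contact_force: [0.5, 0.8, -0.1]
grip_width: 0.0499
grasp_force: 0.0
```

```bash
python3 chk.py
python3 - <<'E'
from h import *
np.set_printoptions(precision=4,suppress=True)
s,_=pose(); print(s["tcp_pos"],s["t"])
for n,(u0,u1,v0,v1) in (("top",(325,360,175,245)),("scene",(280,370,150,215))):
    im=vision.capture(n); m=(im[v0:v1,u0:u1].max(2)<40).astype(np.uint8); k,l,st,c=cv2.connectedComponentsWithStats(m)
    for i in range(1,k):
        if st[i,4]>25: print(n,(c[i]+[u0,v0]).round(1),st[i]+[u0,v0,0,0,0])
for th in (-.1,0,.1):
    Y=np.array([.489,-.0055+.125*np.sin(th),.073+.125*np.cos(th)]); a=np.array([.05,-.003,0])
    print(th,[w2px(n,Y+k*a).round(1) for n in("top","scene") for k in(-1,1)])
E
```

```text
scene [(array([330.5, 221.8]), np.int32(94), array([ 0.4874, -0.0411])), (array([320.1, 209.5]), np.int32(102), array([0.49  , 0.0237])), (array([338.9, 201.8]), np.int32(120), array([0.5593, 0.0243]))]
top [(array([349. , 211.9]), np.int32(46), array([ 0.49  , -0.0403])), (array([330. , 210.7]), np.int32(49), array([0.4937, 0.0249])), (array([331.5, 193.1]), np.int32(51), array([0.5565, 0.0198]))]
[0.5137 0.2844 0.3036] 44.0333
top [339.4 205. ] [336 191   7  29 118]
scene [324.3 191.5] [311 186  28  11  83]
-0.1 [array([342.9, 221.4]), array([344.6, 191.3]), array([311.3, 199.2]), array([341.6, 188.8])]
0 [array([339.1, 221.4]), array([340.8, 191.3]), array([309.1, 196.7]), array([339.3, 186.4])]
0.1 [array([335.2, 221.4]), array([336.9, 191.3]), array([307. , 194.6]), array([337. , 184.4])]
```

The sleeve matches the upright position in both cameras (top column 339.4 against 340.0 expected), and the three caps are over their pockets.

```bash
python3 -c "
from station import ticket
print(ticket.sign_off())"
```

```text
the job is handed in; nothing more can be done
None
```

The job is handed in at about 44 s, unscored so far: the carrier is in the spill tray with all three white-capped bottles upright in separate pockets, and the handle is back upright.

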